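# Clear the bin off the tile sheet and roll the tiles down flush

### The arm

A 7-joint arm with a two-finger parallel gripper is mounted at the origin on the work surface. World frame = base frame: x ahead of the robot, y to its left, z up, the work surface at z = 0. Lengths are in mm, angles in rad, forces in N, time in s.
With the tool pointing down it reaches from about 350 to 900 mm from the base axis. Payload 19.9 kg.
Tool frame: the origin (TCP) lies midway between the tips of the shut fingers; the grasp point (between the pads) lies 19 mm behind it; x points along the fingers, y is the direction in which the jaws open and shut, and the axes are right-handed (so a half turn about x gives the same grasp; the last joint's range is limited). The gripper opens to 85 mm and grips with 20 to 120 N. Pads are 22 mm wide; open, the fingers measure 114 mm over their backs; the gripper's body (76 mm by 85 mm) begins 54 mm behind the grasp point. The pads swing forward as they close: fully open they stand 13 mm farther back than shut.
Start: joints at [1.196, 0.417, -0.01, 1.614, 0.005, 1.111, -0.053], TCP at [204.176, -590.689, 231.26] pointing down, gripper open.
Joint ranges: [-2.81, 2.81], [-0.39, 2.02], [-1.27, 1.25], [0.06, 2.57], [-1.19, 4.33], [0.19, 2], [-2.82, 2.82]. Speed limits (rad/s): [1.89, 1.89, 2.39, 2.39, 3.01, 3.01, 3.01].

### API

Orientations are given as a unit quaternion [x, y, z, w].
In Python, from plant import telemetry, optics, bot gives the robot as it stands.
- The arm moves only by the shell command python3 -m inch 'ROWS'. ROWS is JSON, a list of rows, each a list of 7 numbers: the turn, a rotation vector about the world's x, y, z in rad, then the shift along the world's x, y, z in mm, then the opening, from 0 (shut) to 1 (fully open). A call has 1 to 12 rows; each row is the pose to reach, as a shift and turn from the pose commanded when the call began; what a row does not reach only later rows make up. A row lasts 1/12 s, in which the tool goes at most 41.7 mm and 7.16 degrees, less where a joint would pass 70% of its speed; a pose out of reach is approached as far as the arm can. A call with a gripper value outside its range is refused whole. The fingers move at their own pace and stop on an object; the grip force is fixed at half the most. Time passes only in rows, so rows that repeat a pose let the fingers close. It gives the time, the measured TCP pose, the force and the opening at its end, in the units of the state.
- telemetry.get_obs(): the state, without advancing time (a new reading comes with each control period).
- optics.grab_frame(name): name is "scene" or "side" or "wrist"; returns (picture, depth): 420x560x3 uint8, blue, green, red; 420x560 float32, mm along the optical axis (not along the pixel's ray), 0 where there is no reading.
- optics.calibration(name): a dict with "fovy" (degrees; the focal length in pixels is half the picture's height over the tangent of half this angle, whatever the lens; pixels are square), "cx", "cy" (the principal point, pixels), "k1" (the pictures are not rectified: a ray, as slopes to the right and down, at radius r is drawn at 1 + k1 r^2 times it, then the intrinsics apply), "rvec" (rotation vector, rad) and "tvec" (3), from world to camera coordinates, as OpenCV has them. Camera axes: x right, y down, z forward; pixel columns grow to the right and rows downward; lengths in mm; the calibration is good to about 2 mm. A picture is of the moment at which its call begins: read the wrist's pose just before it. calibration takes no time and is no camera call; for the wrist camera it gives the pose at the moment of the call.
- bot.hand_in(): hands the job in, once; it reports no verdict.
The state is a dict: "clock": time; "joints": joint angles; "qvel": joint speeds; "tau": joint torques, N m; "ee_pos": TCP position; "tool_rot": TCP orientation; "force": force on the tool from outside, world axes, zero at the start; "moment": the same for the moment, N m; "width": finger opening in mm.
Only numpy, scipy, OpenCV 4.12 (cv2) and the standard library are available. Lean on these libraries where they do the work, as an engineer would, in place of code of your own. Each camera call takes 0.05 s, during which the arm holds its last target.

### The job

The freshly laid sheet of narrow tiles on the counter still stands proud of its metal trim, and an empty teal bin has been left standing on it. Stack that bin on top of the tomato bin, turned so that its ochre end is over the other's plain end and its feet stand on the rim instead of nesting down onto the tomatoes; then take the hand roller and roll the sheet from end to end with firm, steady pressure until every tile lies flush with the trim. Finally set the roller down on the bare counter on its wheel and heel and let go, leaving the other things on the counter where they are.

Things in the scene. Friction and masses are not known exactly. Their poses are not given: they have to be found in the camera images.
- sheet: Eight narrow tiles side by side in an aluminium trim fixed to the counter (210 x 78 mm, rim top 8 mm up). Origin: its centre at counter level; x along the length (rolling direction), z up. Tiles 22.5 (x) by 66 mm (y), tops at first 11 mm up, 3 mm proud. Each sinks only straight down and stays; about 6 N a tile (roller touches up to two: 10 to 20 N in all does it). Over 60 N breaks tiles.
- tile1 (a joint): How far tile 1 has sunk, in m: 0 = proud as laid, 0.003 = flush with the trim. Its centre lies at x = -85.8 mm in the sheet's frame.
- tile2 (a joint): How far tile 2 has sunk, in m: 0 = proud as laid, 0.003 = flush with the trim. Its centre lies at x = -61.2 mm in the sheet's frame.
- tile3 (a joint): How far tile 3 has sunk, in m: 0 = proud as laid, 0.003 = flush with the trim. Its centre lies at x = -36.8 mm in the sheet's frame.
- tile4 (a joint): How far tile 4 has sunk, in m: 0 = proud as laid, 0.003 = flush with the trim. Its centre lies at x = -12.2 mm in the sheet's frame.
- tile5 (a joint): How far tile 5 has sunk, in m: 0 = proud as laid, 0.003 = flush with the trim. Its centre lies at x = 12.2 mm in the sheet's frame.
- tile6 (a joint): How far tile 6 has sunk, in m: 0 = proud as laid, 0.003 = flush with the trim. Its centre lies at x = 36.8 mm in the sheet's frame.
- tile7 (a joint): How far tile 7 has sunk, in m: 0 = proud as laid, 0.003 = flush with the trim. Its centre lies at x = 61.2 mm in the sheet's frame.
- tile8 (a joint): How far tile 8 has sunk, in m: 0 = proud as laid, 0.003 = flush with the trim. Its centre lies at x = 85.8 mm in the sheet's frame.
- bin_top: Empty teal stack-nest bin, 0.13 kg, at first on the sheet. Rim 154 x 114 mm, 70 mm high, base 124 x 84 mm. Origin: centre underneath; x along the length to the end with the ochre rim band; z up. Rim: upright band 8 mm thick, 18 mm deep (52 to 70 mm up); grip across it, on an end at x = +-73 mm (ochre +), y = 0, or on a long side at y = +-53 mm, x = 17 mm. Held so, it sags some degrees.
- bin_top_ochre (a point): Top middle of the empty bin's ochre end band (x = +73 mm, 70 mm up).
- bin_top_foot (a point): Underside of one of the empty bin's four feet, 18 mm wide: they stick out of the long walls to y = +-57 mm at x = +50 and -15 mm, 8 mm above the bin's underside. Each bin's long rims have open slots 32 to 35 mm wide there, into which the feet of a bin of the same heading drop (nesting); after a half turn they stand on the rim instead (stacking).
- bin_low: The same kind of bin, same frame and sizes (ochre at +x), loose on the counter, 0.62 kg with five tomatoes up to 43 mm high. Its mouth is 138 x 98 mm; a bin turned half round to it stands on its rim with the origin 62 mm above this one's, base 8 mm inside the mouth (about 5 mm play all round).
- roller: Hand roller, 0.42 kg, standing on its wheel and the heel of its handle. Origin: under the axle at counter level; x: away from the handle; y: along the axle; z up. Rubber wheel 40 mm in diameter, 64 mm wide, free-turning, axle 20 mm up, in a steel fork 84 mm wide and 50 mm high. Over it a wooden grip block, 44 (x) by 28 mm (y), flat sides, 50 to 94 mm up: grip it across y.
- roller_grip (a point): Centre of the grip block, 74 mm above the roller's origin.
- roller_heel (a point): Heel: underside of the handle's end, 125 mm behind the roller's origin, level with the wheel's bottom. The round handle (26 mm thick) slopes from the grip block down to it. Tilt the tool forward (heel up) while rolling so that it clears the sheet.
- roller_wheel (a joint): Turning angle of the roller's wheel on its axle (rad, 0 at the start, no stops); 20 mm of rolling is 1 rad.
- steel_cup: Steel cup, 72 mm across, 78 mm high, near one end of the sheet. Origin: centre of its foot.
- spare_tiles: Two spare tiles stacked, 69 x 24 mm, 14 mm high, near the other end of the sheet. Origin: centre underneath.
- tumbler: Red plastic tumbler, 74 mm across, 105 mm high. Origin: centre of its foot.
- mug: White mug, 80 mm across plus its handle, 80 mm high. Origin: centre of its foot.
- adhesive_tub: White tub of tile adhesive with a grey lid, 94 mm across, 82 mm high. Origin: centre underneath.
- spreader: Notched steel spreader lying flat, 96 x 90 mm, 20 mm high at its wooden back. Origin: centre underneath.
- soap_bottle: Green dish-soap bottle, 64 mm across, 190 mm high. Origin: centre underneath.
There are look-alikes about, which are no part of the job. Leave any yellow look-alike of the bin_top alone.

How it is judged:
By the outcome, as a careful person would: the job done as asked, in the order asked, and still so for the second after the job is handed in, with the robot touching nothing.
It also fails if it takes over 72 s, if anything falls off the work surface, if the arm or the gripper's body presses on something with over 40 N, if the wrist force passes 120 N, or if a joint passes its speed limit or range.

## Working session

There is one attempt and no reset: what is moved stays moved. The work goes in short steps, Python scripts to look and compute and a shell command to move; the robot and the scene stay as the last step left them, time stands still between calls to the robot, and variables do not carry over. Pictures are saved under pics/ and viewed, and the job is handed in when it is done.

```bash
ls -la; mkdir -p pics; cat > h.py <<'E'
import numpy as np, cv2
from plant import telemetry, optics, bot
def K(c):
    f=210/np.tan(np.radians(c['fovy'])/2); return f
def world(c,u,v,d):
    f=K(c); x=(u-c['cx'])/f; y=(v-c['cy'])/f
    rd=np.hypot(x,y); r=rd
    for _ in range(30): r=rd/(1+c['k1']*r*r)
    s=r/rd if rd>0 else 1
    p=np.array([x*s*d,y*s*d,d])
    R=cv2.Rodrigues(np.array(c['rvec'],float))[0]
    return R.T@(p-np.array(c['tvec'],float))
def plane(c,u,v,z):
    a=world(c,u,v,1.); R=cv2.Rodrigues(np.array(c['rvec'],float))[0]
    o=-R.T@np.array(c['tvec'],float); d=a-o
    return o+d*(z-o[2])/d[2]
def cloud(c,D):
    f=K(c); h,w=D.shape; v,u=np.mgrid[:h,:w].astype(float)
    x=(u-c['cx'])/f; y=(v-c['cy'])/f; rd=np.hypot(x,y)+1e-12; r=rd.copy()
    for _ in range(30): r=rd/(1+c['k1']*r*r)
    s=r/rd
    P=np.stack([x*s*D,y*s*D,D],-1)
    R=cv2.Rodrigues(np.array(c['rvec'],float))[0]
    W=(P-np.array(c['tvec'],float))@R
    W[D<=0]=np.nan
    return W
def proj(c,P):
    R=cv2.Rodrigues(np.array(c['rvec'],float))[0]
    p=R@np.array(P,float)+np.array(c['tvec'],float); x,y=p[0]/p[2],p[1]/p[2]; r2=x*x+y*y; f=K(c); s=1+c['k1']*r2
    return f*x*s+c['cx'],f*y*s+c['cy']
E
python3 - <<'E'
from h import *
import pickle
print(telemetry.get_obs())
for n in ['scene','side','wrist']:
    c=optics.calibration(n); im,D=optics.grab_frame(n)
    pickle.dump((c,im,D),open(f'pics/{n}0.pkl','wb')); cv2.imwrite(f'pics/{n}0.png',im); print(n,c)
E
```

```text
total 12
drwxr-xr-x  3 agent agent 4096 Dec  7 03:04 .
drwxr-xr-x 23 root  root  4096 Dec  7 03:04 ..
drwxr-xr-x  2 agent agent 4096 Dec  7 03:04 pics
{'clock': 0.0, 'joints': array([ 1.19646501,  0.41796255, -0.01032592,  1.61418503,  0.00471149,
        1.11074018, -0.05300814]), 'qvel': array([ 0.00054892,  0.00045957, -0.00060597, -0.0012319 ,  0.0001842 ,
       -0.0002867 ,  0.00140416]), 'tau': array([ 1.60913725e-03, -8.64441562e+01,  6.78011309e-01, -4.34901452e+01,
        1.88953226e-02,  7.50956708e-03,  1.18980857e-06]), 'ee_pos': array([ 204.07941402, -590.35501277,  230.66275498]), 'tool_rot': array([-0.69722893, -0.1175768 ,  0.6974437 , -0.11670392]), 'force': array([-0.87599295, -0.07770533, -0.0462966 ]), 'moment': array([-0.03609647,  0.04667601, -0.02020881]), 'width': 85.22837339993485}
scene {'fovy': 55.54585469094473, 'cx': 282.019904844003, 'cy': 212.88909554363698, 'k1': -0.03208243825612657, 'rvec': array([ 1.40355629,  2.40768356, -0.65797332]), 'tvec': array([ 249.4961064 , -348.91706517, 1314.05865855])}
side {'fovy': 56.69628274677588, 'cx': 279.22773239588855, 'cy': 203.27434205139048, 'k1': 0.0066921089864315, 'rvec': array([ 2.3309547 , -0.16424595,  0.0687635 ]), 'tvec': array([-513.18392701,  101.24640035, 1042.52501541])}
wrist {'fovy': 61.54724359758968, 'cx': 279.3375835458241, 'cy': 211.0193978487569, 'k1': -0.011749547830182923, 'rvec': array([-2.34527945,  1.67147699,  0.26048178]), 'tvec': array([-625.40874833,  -38.77123827,  379.57907632])}
```

View pics/scene0.png

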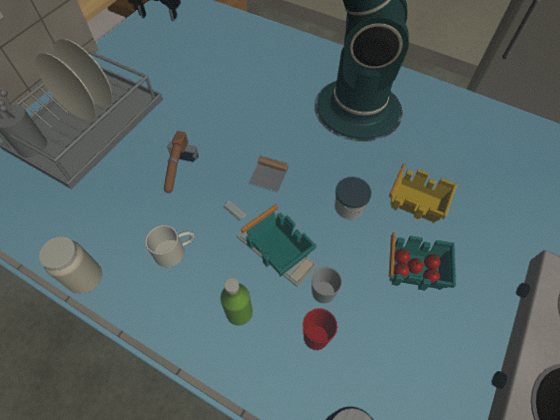

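View pics/side0.png

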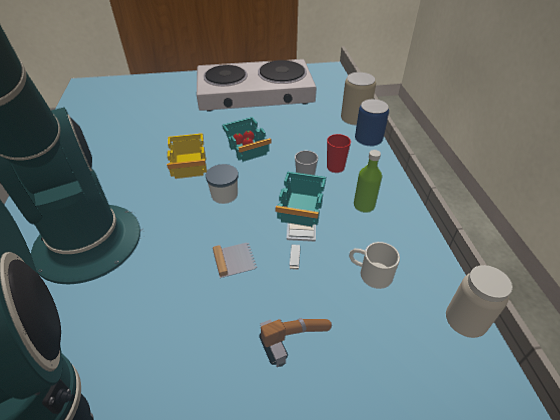

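View pics/wrist0.png

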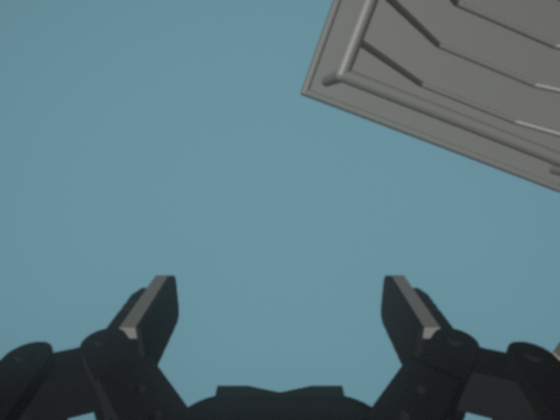

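The scene view shows the empty teal bin at about (280,240) on the sheet and the tomato bin at (422,262). The yellow look-alike is at (424,193), the roller at (182,150), the cup at (326,285) and the spare tiles at (235,211).

```bash
python3 - <<'E'
from h import *
import pickle
c,im,D=pickle.load(open('pics/scene0.pkl','rb')); 
cr=cv2.resize(im[180:320,220:480],None,fx=3,fy=3,interpolation=cv2.INTER_CUBIC); cv2.imwrite('pics/a1.png',cr)
cr=cv2.resize(im[115:255,150:310],None,fx=4,fy=4,interpolation=cv2.INTER_CUBIC); cv2.imwrite('pics/a2.png',cr)
c,im,D=pickle.load(open('pics/side0.pkl','rb')); 
cr=cv2.resize(im[150:370,150:400],None,fx=2.7,fy=2.7,interpolation=cv2.INTER_CUBIC); cv2.imwrite('pics/a3.png',cr)
for n in ['scene','side']:
    c,im,D=pickle.load(open(f'pics/{n}0.pkl','rb')); W=cloud(c,D)
    lo=W.reshape(-1,3); g=lo[np.abs(lo[:,2])<15]; print(n,len(g),np.nanmedian(g[:,2]), (D==0).mean())
    # height map
    x0,x1,y0,y1=200,900,-750,450
    m=np.zeros(((x1-x0)//2,(y1-y0)//2),np.float32)
    P=lo[np.isfinite(lo[:,0])]; k=(P[:,0]>x0)&(P[:,0]<x1)&(P[:,1]>y0)&(P[:,1]<y1); P=P[k]
    np.maximum.at(m,(((P[:,0]-x0)//2).astype(int),((P[:,1]-y0)//2).astype(int)),P[:,2])
    v=np.clip(m*2,0,255).astype(np.uint8)[::-1,::-1]
    cv2.imwrite(f'pics/hm_{n}.png',cv2.applyColorMap(v,cv2.COLORMAP_JET))
E
```

```text
scene 149396 0.9280053277546156 0.003826530612244898
side 114453 -0.4042553546056236 0.0038860544217687075
```

View pics/a1.png

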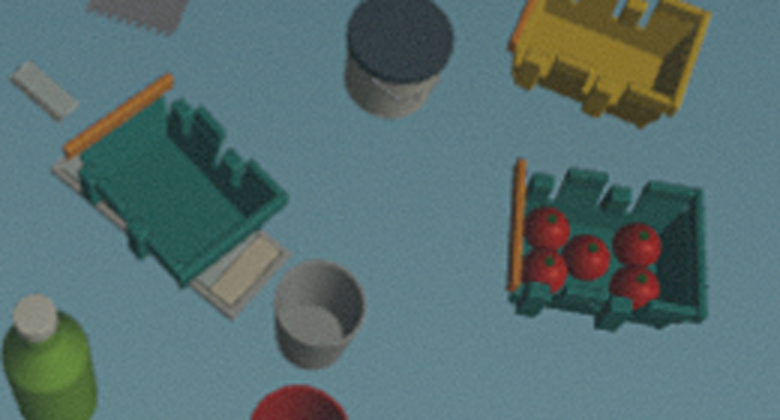

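View pics/a2.png

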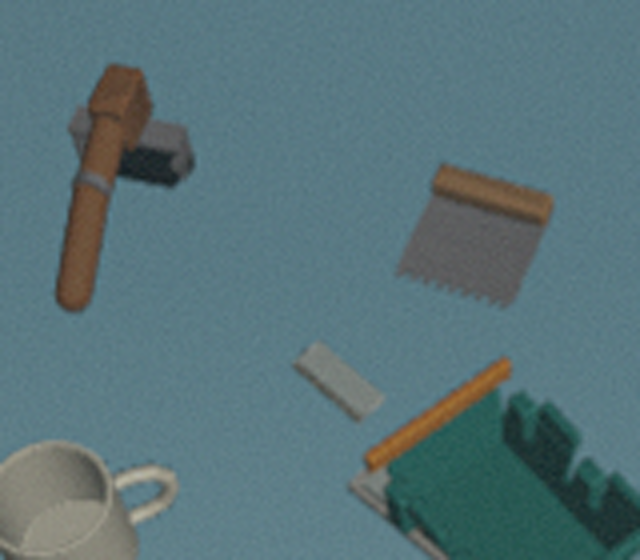

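View pics/a3.png

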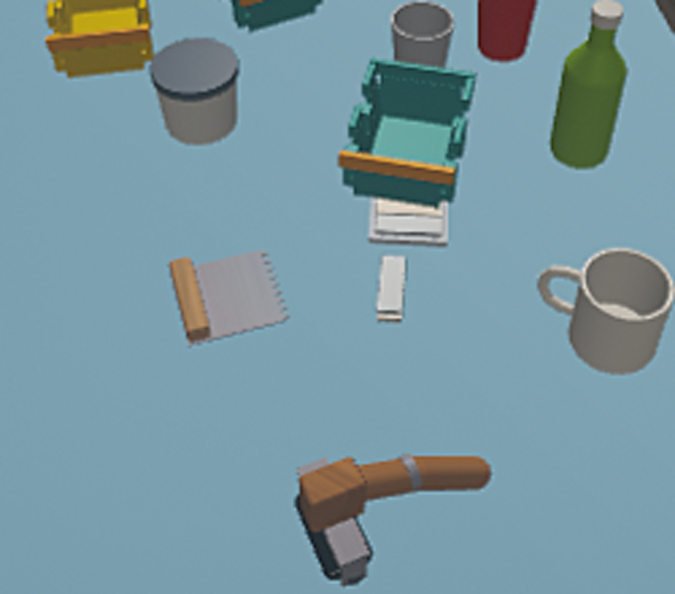

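View pics/hm_scene.png

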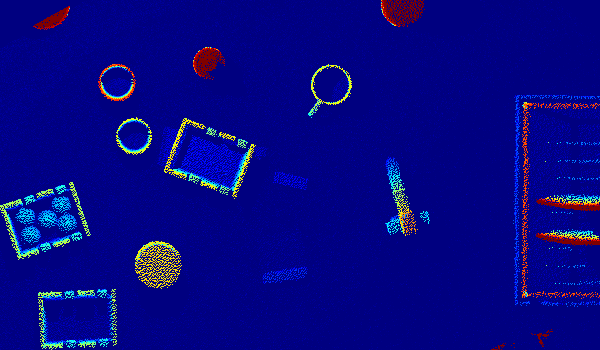

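View pics/hm_side.png

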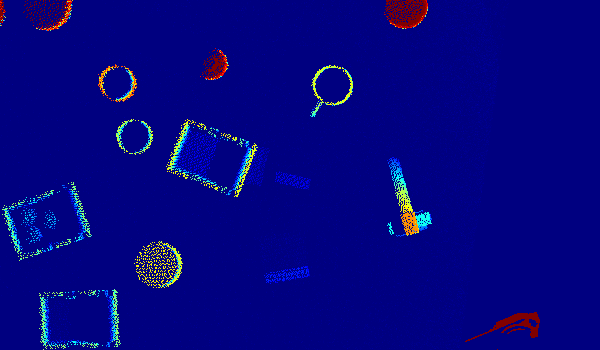

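```bash
cat > fit.py <<'E'
from h import *
from scipy.optimize import least_squares
def rect(P,x0,L,Wd,n=1):
    # P Nx2; fit band centreline rectangle L x Wd
    def res(q):
        c,s=np.cos(q[2]),np.sin(q[2]); d=P-q[:2]; a=np.abs(d[:,0]*c+d[:,1]*s)-L/2; b=np.abs(-d[:,0]*s+d[:,1]*c)-Wd/2
        ins=np.maximum(a,b); out=np.hypot(np.maximum(a,0),np.maximum(b,0))
        return np.where(ins<0,ins,out)
    return least_squares(res,x0,loss='soft_l1',f_scale=2,x_scale=[1,1,.01])
E
python3 - <<'E'
from fit import *
import pickle
Ws=[];
for n in ['scene','side']:
    c,im,D=pickle.load(open(f'pics/{n}0.pkl','rb')); Ws.append(cloud(c,D).reshape(-1,3))
def sel(W,cx,cy,r,zl,zh):
    k=(np.hypot(W[:,0]-cx,W[:,1]-cy)<r)&(W[:,2]>zl)&(W[:,2]<zh); return W[k]
for nm,cx,cy,th,zt in [('top',586,28,np.radians(-110),81),('low',462,358,np.radians(-70),70),('yel',264,294,0,70)]:
    for n,S in [('scene',Ws[:1]),('side',Ws[1:]),('both',Ws)]:
        P=np.vstack([sel(W,cx,cy,105,zt-5,zt+5) for W in S])
        for dth in (0,):
            best=min((rect(P[:,:2],[cx,cy,t],146,106) for t in np.radians(np.arange(-180,0,20))),key=lambda r:r.cost)
            q=best.x; print(nm,n,len(P),q[:2].round(1),np.degrees(q[2])%180,best.cost/len(P),np.median(P[:,2]))
E
```

```text
top scene 539 [584.4  30.7] 69.28597130849828 2.1511881531556467 81.57072985794429
top side 334 [583.8  26.6] 69.1824813611267 2.2922911907615435 79.70013586184018
top both 873 [584.2  29.2] 69.22734564862854 2.695237377658773 80.80024519161952
low scene 557 [459.  359.1] 108.76566527442722 2.244282704245028 70.5176278521742
low side 203 [457.1 357.1] 108.70810412901892 2.70941171228252 68.38735677850616
low both 760 [458.5 358.6] 108.67882389876432 2.5091339833025246 69.87127947024264
yel scene 398 [262.1 294.1] 92.42084752919385 2.1553656293220733 70.44348391060838
yel side 232 [261.  291.4] 92.60220344762634 2.433420805106612 68.01908207359855
yel both 630 [261.8 293. ] 92.51542310735199 2.479608553823069 69.51776137806067
```

The fits agree with the given sizes (rim heights 80.8 and 69.9). The empty bin is at (584,29) with its ochre end heading about -110.8°. The tomato bin is at (458.5,358.6) with its ochre end heading about -71.3°. I will grip the ochre end of the empty bin at (558,-39), with the jaws along its length.

```bash
python3 -m inch '[[0,0,0.12,20,32,0,1],[0,0,0.24,40,64,0,1],[0,0,0.36,62,96,0,1],[0,0,0.48,84,130,0,1],[0,0,0.6,106,165,0,0.8],[0,0,0.72,128,200,0,0.7],[0,0,0.84,150,235,0,0.6],[0,0,0.96,172,270,0,0.6],[0,0,1.08,194,305,0,0.6],[0,0,1.2,216,340,0,0.6],[0,0,1.32,238,375,0,0.6],[0,0,1.44,260,410,0,0.6]]'; python3 -c "
from h import *
print(telemetry.get_obs()['joints'].round(3))"
```

```text
clock: 1.15
ee_pos: [464.7, -178.8, 231.4]
tool_rot: [0.445, 0.549, -0.446, 0.549]
force: [1.6, -1.9, 0.6]
width: 51.2
[ 0.746  0.221 -0.501  1.91   0.123  1.04   0.4  ]
```

```bash
python3 -m inch '[[0,0,0.1,15,24,0,0.6],[0,0,0.22,35,54,-10,0.6],[0,0,0.34,55,84,-20,0.6],[0,0,0.46,75,114,-35,0.6],[0,0,0.58,94,141,-50,0.6],[0,0,0.7,94,141,-70,0.6],[0,0,0.82,94,141,-85,0.6],[0,0,0.94,94,141,-85,0.6],[0,0,1.005,94,141,-85,0.6],[0,0,1.005,94,141,-85,0.6]]'; python3 - <<'E'
from h import *
import pickle
o=telemetry.get_obs(); print(o['joints'].round(3),o['ee_pos'],o['tool_rot'])
for n in ['wrist']:
    c=optics.calibration(n); im,D=optics.grab_frame(n)
    pickle.dump((c,im,D),open(f'pics/{n}1.pkl','wb')); cv2.imwrite(f'pics/{n}1.png',im)
E
```

```text
clock: 1.98
ee_pos: [558.0, -39.7, 145.7]
tool_rot: [0.127, 0.696, -0.127, 0.695]
force: [-0.2, -0.1, 0.3]
width: 51.3
[ 0.57   0.494 -0.707  1.838  0.387  0.953  0.903] [557.95390388 -39.68530502 145.71400094] [ 0.12683523  0.69601131 -0.12663268  0.69530227]
```

View pics/wrist1.png

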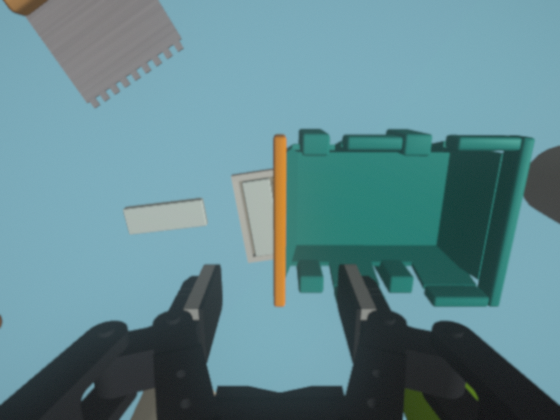

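```bash
python3 - <<'E'
from fit import *
import pickle
c,im,D=pickle.load(open('pics/wrist1.pkl','rb')); W=cloud(c,D).reshape(-1,3)
k=(np.hypot(W[:,0]-584,W[:,1]-29)<105)&(W[:,2]>76)&(W[:,2]<86); P=W[k]
b=rect(P[:,:2],[584,29,np.radians(-110.8)],146,106); print(len(P),b.x[:2],np.degrees(b.x[2]),b.cost/len(P),np.median(P[:,2]))
q=b.x; print(q[:2]+73*np.array([np.cos(q[2]),np.sin(q[2])]))
print('ochre mid',plane(c,280,220,81), 'ends',plane(c,280,138,81),plane(c,279,304,81))
# sheet end corners at trim height 8
print('trim',plane(c,233,175,8),plane(c,246,262,8),plane(c,272,170,8))
g=W[(np.abs(W[:,2])<6)]; print(np.median(g[:,2]))
E
```

```text
7232 [583.38399244  26.93320158] -110.54926405492598 2.049891116070179 80.27015374705061
[557.76007109 -41.42186154]
ochre mid [552.970504  -38.0988579  81.       ] ends [506.05393361 -20.41832678  81.        ] [608.66208734 -59.80445367  81.        ]
trim [527.29032292 -68.80871556   8.        ] [602.45276662 -88.32964493   8.        ] [534.60183439 -37.89661119   8.        ]
-0.31700893198276303
```

```bash
python3 -m inch '[[0,0,0,0,-1.5,-25,0.6],[0,0,0,0,-1.5,-50,0.6],[0,0,0,0,-1.5,-70,0.6],[0,0,0,0,-1.5,-82,0.6],[0,0,0,0,-1.5,-90,0.5],[0,0,0,0,-1.5,-90,0.3],[0,0,0,0,-1.5,-90,0.15],[0,0,0,0,-1.5,-90,0],[0,0,0,0,-1.5,-90,0],[0,0,0,0,-1.5,-90,0],[0,0,0,0,-1.5,-90,0],[0,0,0,0,-1.5,-90,0]]'
```

```text
clock: 3.03
ee_pos: [559.1, -41.3, 57.7]
tool_rot: [0.128, 0.695, -0.128, 0.696]
force: [-1.8, -1.4, 6.5]
width: 7.2
```

```bash
python3 -m inch '[[0,0,0,0,0,5,0],[0,0,0,0,0,15,0],[0,0,0,0,0,30,0],[0,0,0,0,0,50,0],[0,0,0,0,0,80,0],[0,0,0,0,0,110,0],[0,0,0,0,0,140,0],[0,0,0,0,0,165,0],[0,0,0,0,0,180,0],[0,0,0,0,0,180,0]]'; python3 - <<'E'
from h import *
import pickle
o=telemetry.get_obs(); print(o['joints'].round(3),o['ee_pos'],o['tool_rot'])
for n in ['wrist','side','scene']:
    c=optics.calibration(n); im,D=optics.grab_frame(n)
    pickle.dump((c,im,D),open(f'pics/{n}2.pkl','wb')); cv2.imwrite(f'pics/{n}2.png',im)
E
```

```text
clock: 3.87
ee_pos: [559.4, -41.0, 240.7]
tool_rot: [0.128, 0.693, -0.128, 0.697]
force: [-0.3, -0.2, -1.9]
width: 7.1
[ 0.625  0.382 -0.763  1.75   0.292  1.121  0.977] [559.42051563 -40.96636377 240.72216869] [ 0.12775743  0.69346626 -0.12803406  0.69741656]
```

View pics/wrist2.png

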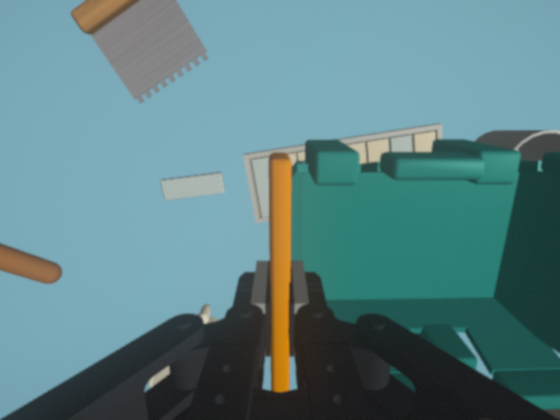

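View pics/side2.png

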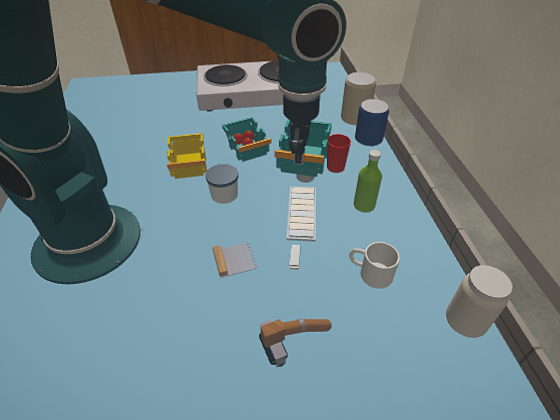

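View pics/scene2.png

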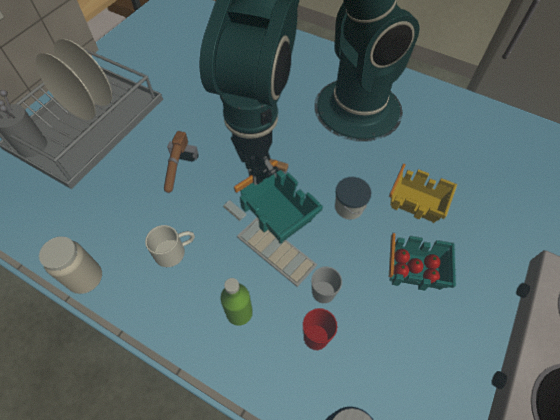

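```bash
cat >> fit.py <<'E'
from scipy.spatial.transform import Rotation as Ro
def rim3(P,x0,it=6,win=8,excl=None):
    # P world points; x0=(x,y,z origin, rotvec) ; fits rim top
    q=np.array(x0,float)
    def loc(q,P): return Ro.from_rotvec(q[3:]).inv().apply(P-q[:3])
    def r2(L):
        a=np.abs(L[:,0])-73; b=np.abs(L[:,1])-53
        ins=np.maximum(a,b); out=np.hypot(np.maximum(a,0),np.maximum(b,0))
        return np.where(ins<0,ins,out)
    for i in range(it):
        w=max(win*(1-i/it)*2,5)
        L=loc(q,P); m=(np.abs(L[:,2]-70)<w)&(np.abs(r2(L))<w)
        if excl is not None: m&=~excl(P,L)
        S=P[m]
        f=lambda q:(lambda L:np.concatenate([r2(L),L[:,2]-70]))(loc(q,S))
        s=least_squares(f,q,loss='soft_l1',f_scale=2,x_scale=[1,1,1,.01,.01,.01]); q=s.x
    R=Ro.from_rotvec(q[3:]).as_matrix()
    return q,R,len(S),s.cost/len(S)
E
python3 - <<'E'
from fit import *
import pickle
yaw=np.radians(-110.6)
for n in ['scene','side','wrist']:
    c,im,D=pickle.load(open(f'pics/{n}2.pkl','rb')); W=cloud(c,D).reshape(-1,3); W=W[np.isfinite(W[:,0])]
    k=(np.hypot(W[:,0]-584,W[:,1]-29)<130)&(W[:,2]>150)&(W[:,2]<330); P=W[k]
    hd=np.array([np.cos(yaw),np.sin(yaw)])
    ex=lambda P,L:(np.abs(L[:,1])<25)&(L[:,0]>40)
    best=None
    for pit in np.radians([0,-4,-8,-12,4]):
        R0=Ro.from_euler('ZY',[yaw,pit])
        o=np.array([559,-41,260])+np.array([0,0,0])-R0.apply([73,0,64])
        r=rim3(P,np.r_[o,R0.as_rotvec()],excl=ex)
        if best is None or r[2]/(r[3]+.5)>best[2]/(best[3]+.5): best=r
    q,R,N,cst=best
    print(n,N,cst,'o',q[:3].round(1),'xax',np.degrees(np.arctan2(R[1,0],R[0,0])).round(2),'pitch up of x',np.degrees(np.arcsin(R[2,0])).round(2),'roll y up',np.degrees(np.arcsin(R[2,1])).round(2),'ochre top',(q[:3]+R@[73,0,70]).round(1))
# sheet
for n in ['scene','side','wrist']:
    c,im,D=pickle.load(open(f'pics/{n}2.pkl','rb')); W=cloud(c,D).reshape(-1,3); W=W[np.isfinite(W[:,0])]
    k=(np.hypot(W[:,0]-590,W[:,1]-30)<135)&(W[:,2]>5.5)&(W[:,2]<15); P=W[k][:,:2]
    P=P[np.hypot(*(P-[630,182]).T)>45]
    print(n,len(P),cv2.minAreaRect(P.astype(np.float32)), np.median(W[k][:,2]))
E
```

```text
scene 591 3.1674631938049 o [583.5  28.1 189. ] xax -110.93 pitch up of x 1.18 roll y up 0.0 ochre top [557.9 -38.7 260.5]
side 328 3.6386022635871327 o [583.3  23.4 188.2] xax -110.69 pitch up of x 1.11 roll y up 0.4 ochre top [557.6 -43.4 259.6]
wrist 5730 2.7774660084095895 o [580.2  25.  189.6] xax -109.38 pitch up of x 2.89 roll y up -1.14 ochre top [558.5 -40.9 263.1]
scene 1909 ((569.28076171875, 41.03742980957031), (219.3601837158203, 209.7580108642578), 48.48114776611328) 11.366619860054001
side 1365 ((586.39208984375, 23.52446746826172), (212.99649047851562, 76.32161712646484), 78.1480712890625) 9.754029996132132
wrist 3450 ((587.6408081054688, 23.254104614257812), (209.95013427734375, 78.62422180175781), 78.07569122314453) 9.995840888580823
```

```bash
python3 -m inch '[[0,0,-0.05,-5,10,10,0],[0,0,-0.13,-11,28,20,0],[0,0,-0.24,-18,50,20,0],[0,0,-0.36,-25,74,20,0],[0,0,-0.48,-32,98,20,0],[0,0,-0.6,-39,122,20,0],[0,0,-0.72,-46,146,20,0],[0,0,-0.84,-53,170,20,0],[0,0,-0.96,-60,194,20,0],[0,0,-1.08,-67,218,20,0],[0,0,-1.2,-74,242,20,0],[0,0,-1.3,-80,266,20,0]]'; python3 -c "
from h import *
print(telemetry.get_obs()['joints'].round(3))"
```

```text
clock: 5.02
ee_pos: [477.0, 225.7, 255.3]
tool_rot: [-0.524, -0.475, 0.525, -0.474]
force: [0.4, 0.7, -1.6]
width: 6.9
[ 0.07   0.282 -0.677  1.808  0.194  1.121 -0.772]
```

```bash
python3 -m inch '[[0,0,-0.12,-5,24,0,0],[0,0,-0.24,-10,48,0,0],[0,0,-0.36,-15,72,0,0],[0,0,-0.48,-20,96,0,0],[0,0,-0.6,-25,120,0,0],[0,0,-0.72,-30,144,-5,0],[0,0,-0.84,-35,165,-15,0],[0,0,-0.96,-40,182,-30,0],[0,0,-1.05,-45,194,-45,0],[0,0,-1.12,-45,200,-55,0],[0,0,-1.152,-45,200,-60,0],[0,0,-1.152,-45,200,-60,0]]'; python3 - <<'E'
from h import *
import pickle
o=telemetry.get_obs(); print(o['joints'].round(3),o['ee_pos'],o['tool_rot'])
for n in ['wrist','side','scene']:
    c=optics.calibration(n); im,D=optics.grab_frame(n)
    pickle.dump((c,im,D),open(f'pics/{n}3.pkl','wb')); cv2.imwrite(f'pics/{n}3.png',im)
E
```

```text
clock: 6.02
ee_pos: [431.9, 424.5, 193.8]
tool_rot: [-0.697, -0.114, 0.699, -0.115]
force: [0.2, -1.1, -0.7]
width: 7.1
[-0.452  0.466 -0.497  1.685  0.247  1.057 -2.272] [431.92566526 424.51055236 193.78435498] [-0.69653868 -0.11383484  0.69901264 -0.11513829]
```

View pics/wrist3.png

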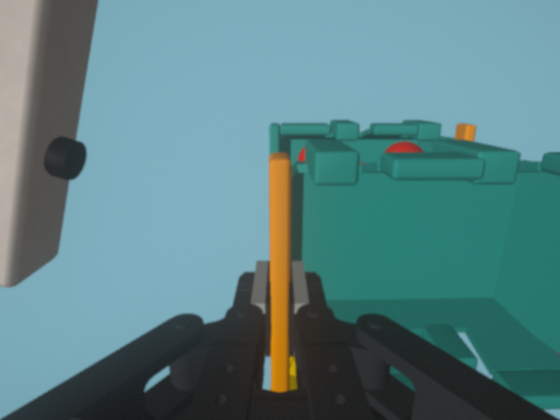

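View pics/side3.png

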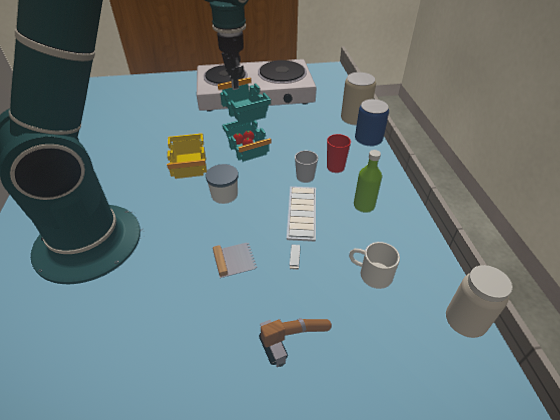

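View pics/scene3.png

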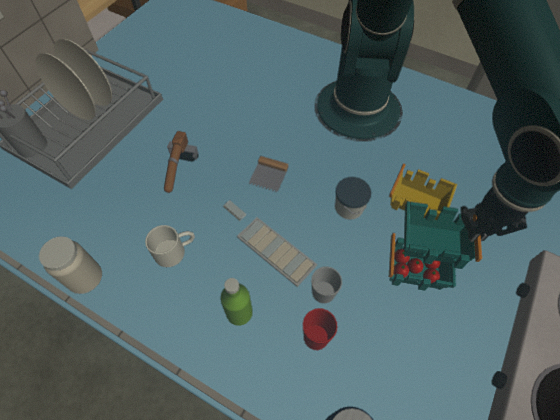

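```bash
cat > stk.py <<'E'
from fit import *
import pickle,sys
t=sys.argv[1]; tcp=np.array(eval(sys.argv[2])); 
yaw=np.radians(108.7)
for n in ['scene','side','wrist']:
    c,im,D=pickle.load(open(f'pics/{n}{t}.pkl','rb')); W=cloud(c,D).reshape(-1,3); W=W[np.isfinite(W[:,0])]
    P=W[(np.hypot(W[:,0]-458,W[:,1]-357)<130)]
    ex=lambda P,L:(np.abs(L[:,1])<25)&(L[:,0]>40)
    best=None
    for pit in np.radians([0,-3,3]):
        R0=Ro.from_euler('ZY',[yaw,pit]); o=tcp-R0.apply([73,0,52])
        r=rim3(P,np.r_[o,R0.as_rotvec()],excl=ex)
        if best is None or r[2]/(r[3]+.5)>best[2]/(best[3]+.5): best=r
    q,R,N,cst=best
    f=lambda q,R,N,cst:(N,round(cst,2),'o',q[:3].round(1),'yaw',np.degrees(np.arctan2(R[1,0],R[0,0])).round(2),'pit',np.degrees(np.arcsin(R[2,0])).round(2),'roll',np.degrees(np.arcsin(R[2,1])).round(2))
    print(n,'TOP',*f(q,R,N,cst))
    R0=Ro.from_euler('z',yaw-np.pi)
    ql,Rl,N,cst=rim3(P[P[:,2]<90],np.r_[458,357,0,R0.as_rotvec()])
    print('   LOW',*f(ql,Rl,N,cst),'move',(ql[:2]-q[:2]).round(1))
E
python3 stk.py 3 [431.9,424.5,193.8]
```

```text
scene TOP 543 3.5 o [460.1 355.9 147.3] yaw 108.39 pit 0.73 roll 0.12
   LOW 358 3.48 o [459.1 359.2   0.5] yaw -71.62 pit 0.09 roll -0.16 move [-1.   3.2]
side TOP 259 4.36 o [454.5 350.9 141.1] yaw 108.74 pit -0.29 roll 1.85
   LOW 216 4.28 o [448.4 349.6  -8.2] yaw -71.17 pit 2.16 roll -7.42 move [-6.1 -1.3]
wrist TOP 5873 3.11 o [459.9 360.6 141.2] yaw 110.05 pit 3.79 roll -2.21
   LOW 1550 2.44 o [457.  359.1  -0.8] yaw -71.09 pit -0.17 roll 0.01 move [-2.9 -1.6]
```

```bash
python3 -m inch '[[0,0,0,0,2,-12,0],[0,0,0,0.3,2.8,-27,0],[0,0,0,0.3,2.8,-42,0],[0,0,0,0.3,2.8,-54,0],[0,0,0,0.3,2.8,-62,0],[0,0,0,0.3,2.8,-66,0],[0,0,0,0.3,2.8,-66,0]]'; python3 - <<'E'
from h import *
import pickle
o=telemetry.get_obs(); print(o['joints'].round(3),o['ee_pos'],o['tool_rot'])
for n in ['wrist','side','scene']:
    c=optics.calibration(n); im,D=optics.grab_frame(n)
    pickle.dump((c,im,D),open(f'pics/{n}4.pkl','wb')); 
    if n=='wrist': cv2.imwrite(f'pics/{n}4.png',im)
    if n=='scene': cr=im[180:310,370:520]
    if n=='side': cr=im[60:190,180:330]
    if n!='wrist': cv2.imwrite(f'pics/{n}4.png',cv2.resize(cr,None,fx=4,fy=4,interpolation=cv2.INTER_CUBIC))
E
python3 stk.py 4 [432.2,427.3,127.8]
```

```text
clock: 6.75
ee_pos: [433.3, 427.4, 129.5]
tool_rot: [-0.697, -0.115, 0.698, -0.115]
force: [0.1, 0.3, -1.2]
width: 7.0
[-0.475  0.544 -0.472  1.73   0.295  0.94  -2.309] [433.33153266 427.3619091  129.47261456] [-0.69740929 -0.11456428  0.69807162 -0.11485353]
scene TOP 499 3.58 o [460.5 359.8  82.6] yaw 108.47 pit 1.13 roll 0.06
   LOW 295 3.33 o [458.9 359.6   0.7] yaw -71.28 pit 0.04 roll -0.2 move [-1.6 -0.1]
side TOP 254 4.28 o [457.5 355.4  77.8] yaw 109.19 pit 0.63 roll 0.14
   LOW 154 4.28 o [452.9 355.1  -5.1] yaw -71.14 pit -0.2 roll -3.41 move [-4.5 -0.4]
wrist TOP 5936 3.26 o [456.1 377.9  67.7] yaw 108.97 pit 13.53 roll -0.16
   LOW 4981 3.23 o [467.3 379.2  15.8] yaw -71.32 pit -1.03 roll -0.09 move [11.2  1.4]
```

View pics/wrist4.png

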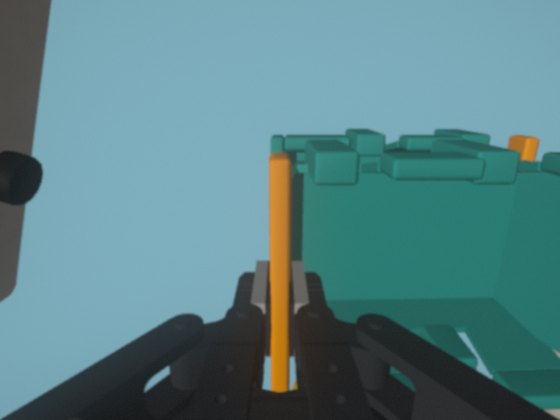

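View pics/side4.png

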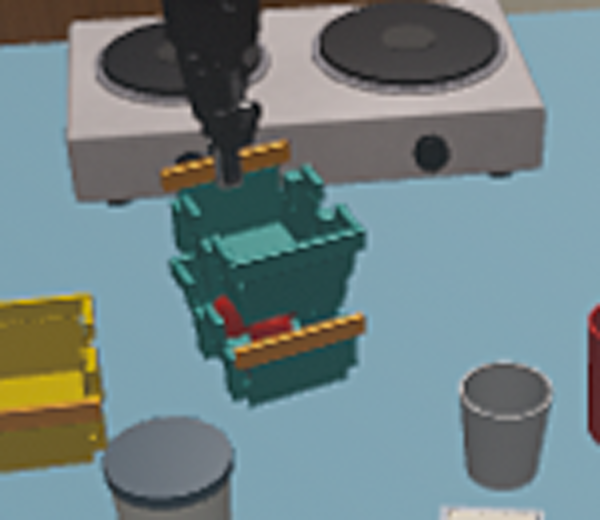

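View pics/scene4.png

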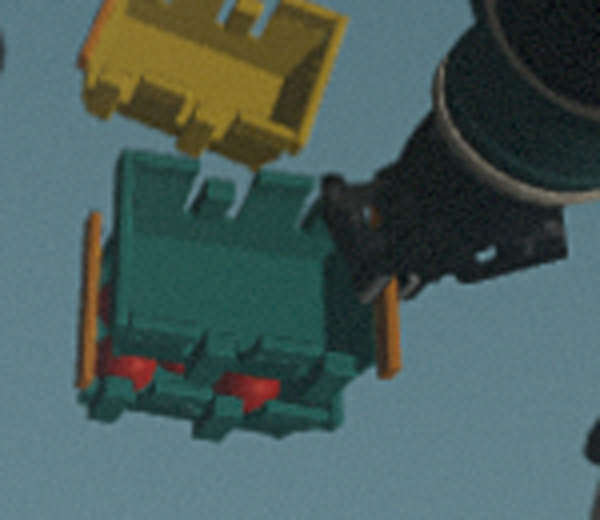

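```bash
python3 -m inch '[[0,0,0,-1,0.3,-4,0],[0,0,0,-1,0.3,-8,0],[0,0,0,-1,0.3,-11,0],[0,0,0,-1,0.3,-13,0],[0,0,0,-1,0.3,-14,0],[0,0,0,-1,0.3,-14,0]]'
```

```text
clock: 7.4
ee_pos: [432.4, 427.8, 116.0]
tool_rot: [-0.698, -0.115, 0.698, -0.115]
force: [-0.0, -0.4, -1.5]
width: 6.9
```

```bash
python3 - <<'E'
from h import *
import pickle
o=telemetry.get_obs(); print(o['force'],o['moment'],o['ee_pos'])
for n in ['side','scene']:
    c=optics.calibration(n); im,D=optics.grab_frame(n)
    pickle.dump((c,im,D),open(f'pics/{n}5.pkl','wb')); 
    if n=='scene': cr=im[180:310,370:520]
    if n=='side': cr=im[60:190,180:330]
    cv2.imwrite(f'pics/{n}5.png',cv2.resize(cr,None,fx=4,fy=4,interpolation=cv2.INTER_CUBIC))
E
sed -i "s/\['scene','side','wrist'\]/sys.argv[3:] or ['scene','side','wrist']/" stk.py
python3 stk.py 5 [432.2,427.3,115] scene side
```

```text
[-0.04073384 -0.43966429 -1.46013612] [ 0.08299796  0.0426742  -0.01255564] [432.40449031 427.79705026 115.95940782]
scene TOP 478 3.42 o [459.6 359.7  68.1] yaw 108.6 pit 0.8 roll -0.31
   LOW 347 3.78 o [467.8 364.1   2.3] yaw -71.62 pit -1.18 roll -2.3 move [8.2 4.4]
side TOP 223 4.13 o [454.  352.5  61.6] yaw 109.37 pit -0.99 roll 2.53
   LOW 146 4.69 o [460.4 362.5   2.1] yaw -72.21 pit -6.34 roll 5.18 move [ 6.4 10. ]
```

View pics/side5.png

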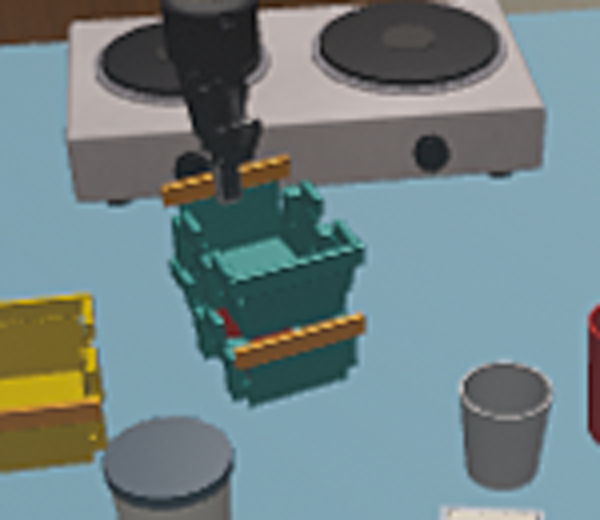

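View pics/scene5.png

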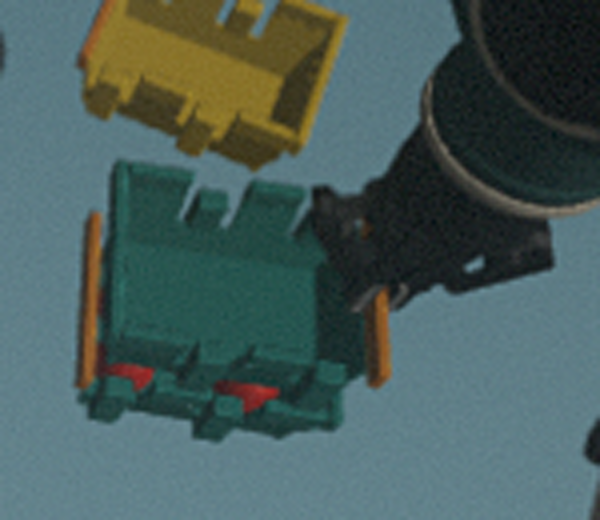

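```bash
python3 -m inch '[[0,0,0,0,0,-2,0],[0,0,0,0,0,-3.5,0],[0,0,0,0,0,-4,0]]'; python3 -m inch '[[0,0,0,0,0,-1.5,0],[0,0,0,0,0,-1.5,0]]'
```

```text
clock: 7.75
ee_pos: [432.4, 427.8, 112.0]
tool_rot: [-0.698, -0.115, 0.698, -0.115]
force: [0.3, 0.2, -0.4]
width: 6.8
clock: 7.92
ee_pos: [432.4, 427.9, 110.6]
tool_rot: [-0.698, -0.115, 0.698, -0.115]
force: [1.1, -0.3, -0.7]
width: 6.8
```

```bash
python3 -m inch '[[0,0,0,0,0,-1,0],[0,0,0,0,0,-1.5,0]]'; python3 -m inch '[[0,0,0,0,0,-1,0],[0,0,0,0,0,-1,0]]';python3 - <<'E'
from h import *
import pickle
o=telemetry.get_obs(); print(o['force'],o['moment'],o['ee_pos'])
for n in ['scene','side']:
    c=optics.calibration(n); im,D=optics.grab_frame(n)
    pickle.dump((c,im,D),open(f'pics/{n}6.pkl','wb')); 
    if n=='scene': cr=im[180:310,370:520]
    if n=='side': cr=im[60:190,180:330]
    cv2.imwrite(f'pics/{n}6.png',cv2.resize(cr,None,fx=4,fy=4,interpolation=cv2.INTER_CUBIC))
E
python3 stk.py 6 [432.2,427.3,110] scene side
```

```text
clock: 8.08
ee_pos: [432.4, 428.4, 109.6]
tool_rot: [0.698, 0.115, -0.698, 0.115]
force: [-1.2, 1.9, 5.9]
width: 7.2
clock: 8.25
ee_pos: [432.4, 428.7, 108.9]
tool_rot: [0.698, 0.115, -0.697, 0.114]
force: [-3.2, 1.8, 9.9]
width: 6.7
[-3.23436141  1.84920837  9.93892298] [-0.22921239  0.46952536 -0.03581774] [432.38147528 428.70885071 108.86990331]
scene TOP 472 3.57 o [459.2 359.9  62.5] yaw 108.56 pit 0.13 roll 0.05
   LOW 349 3.8 o [471.3 363.2   0.5] yaw -71.42 pit 0.36 roll 0.22 move [12.2  3.3]
side TOP 250 4.24 o [456.8 355.5  58.4] yaw 108.1 pit -0.56 roll 0.36
   LOW 136 4.57 o [459.1 362.2   2. ] yaw -72.08 pit -5.57 roll 4.26 move [2.3 6.8]
```

View pics/scene6.png

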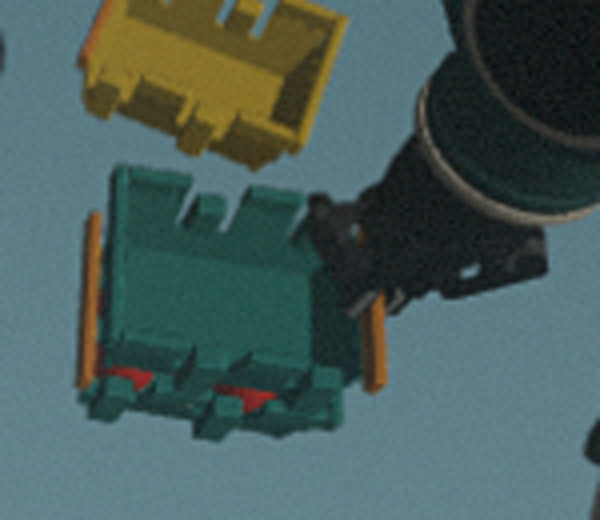

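View pics/side6.png

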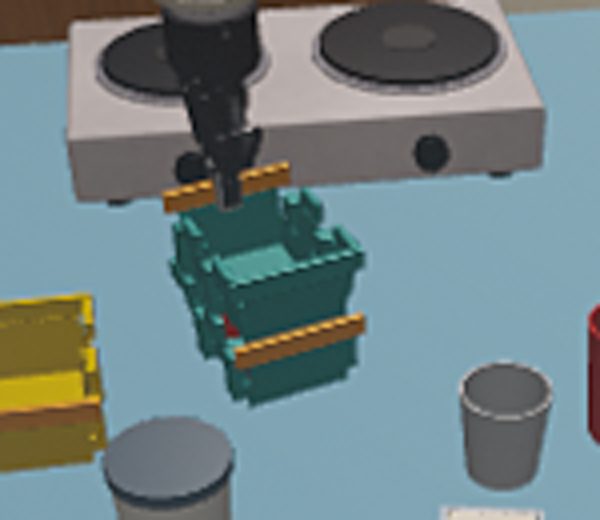

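The contact force is 10 N and the scene fit puts the bin's origin at z 62.5, level and within 1 mm of centre, so it stands on the rim. I will release it.

```bash
python3 -m inch '[[0,0,0,0,0,1,0.1],[0,0,0,0,0,1,0.25],[0,0,0,0,0,1,0.4],[0,0,0,0,0,1,0.4],[0,0,0,0,0,15,0.4],[0,0,0,0,0,40,0.4],[0,0,0,0,0,75,0.4],[0,0,0,0,0,110,0.4],[0,0,0,-10,-30,130,0.4],[0,0,0.1,0,-65,130,0.6],[0,0,0.22,10,-100,130,0.8],[0,0,0.34,20,-135,130,1]]';python3 - <<'E'
from h import *
import pickle
o=telemetry.get_obs(); print(o['force'],o['moment'],o['ee_pos'],o['joints'].round(2))
for n in ['scene','side']:
    c=optics.calibration(n); im,D=optics.grab_frame(n)
    pickle.dump((c,im,D),open(f'pics/{n}7.pkl','wb')); 
    if n=='scene': cr=im[180:310,370:520]
    if n=='side': cr=im[60:190,180:330]
    cv2.imwrite(f'pics/{n}7.png',cv2.resize(cr,None,fx=4,fy=4,interpolation=cv2.INTER_CUBIC))
E
python3 stk.py 7 [433,428,114] scene side
```

```text
clock: 9.35
ee_pos: [451.6, 295.2, 239.8]
tool_rot: [0.67, 0.229, -0.668, 0.229]
force: [1.5, -0.4, -0.6]
width: 69.7
[ 1.5200985  -0.37427403 -0.5865195 ] [ 0.02523533 -0.05127114 -0.00311306] [451.61499675 295.24752731 239.75348017] [-0.18  0.3  -0.55  1.8   0.18  1.09 -1.7 ]
scene TOP 524 3.47 o [459.3 359.9  62.8] yaw 108.62 pit -0.1 roll 0.04
   LOW 334 3.96 o [471.7 362.8   0.5] yaw -71.35 pit 0.34 roll 0.37 move [12.5  2.9]
side TOP 236 4.05 o [456.2 355.6  58.4] yaw 108.74 pit -0.92 roll 0.45
   LOW 151 4.66 o [458.8 361.7   2.2] yaw -72.28 pit -5.66 roll 3.55 move [2.5 6.1]
```

View pics/scene7.png

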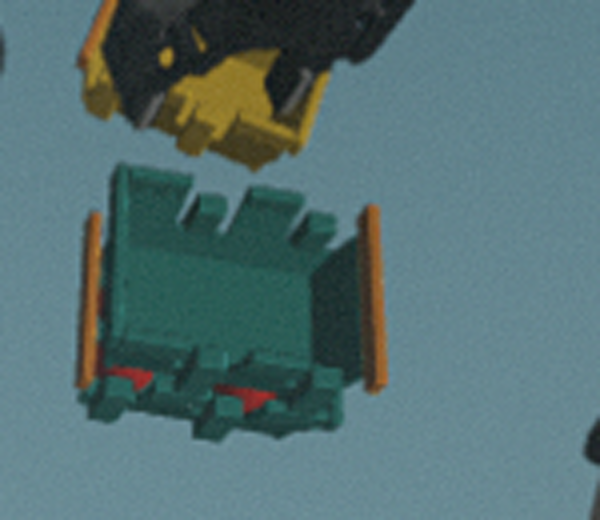

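View pics/side7.png

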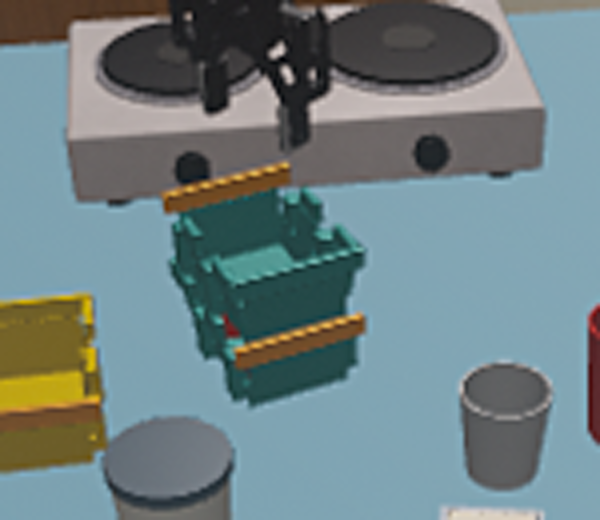

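The bin stands stacked and level (scene z 62.8, yaw opposite to the lower bin, ochre end over the plain end). Next is the roller.

```bash
python3 -m inch '[[0,0,0.08,0,-15,5,1],[0,0,0.19,0,-40,10,1],[0,0,0.31,0,-70,10,1],[0,0,0.43,0,-100,10,1],[0,0,0.55,0,-132,10,1],[0,0,0.67,0,-165,10,1],[0,0,0.79,0,-198,10,1],[0,0,0.91,0,-232,10,1],[0,0,1.03,0,-266,10,1],[0,0,1.15,0,-300,10,1],[0,0,1.27,0,-334,10,1],[0,0,1.39,0,-368,10,1]]'; python3 -c "
from h import *
print(telemetry.get_obs()['joints'].round(3))"; python3 -m inch '[[0,0,0.12,0,-34,0,1],[0,0,0.24,0,-68,0,1],[0,0,0.36,0,-102,0,1],[0,0,0.48,0,-136,0,1],[0,0,0.6,0,-170,-5,1],[0,0,0.72,0,-204,-10,1],[0,0,0.84,0,-235,-20,1],[0,0,0.96,2,-260,-30,1],[0,0,1.08,3,-278,-40,1],[0,0,1.2,4,-288,-50,1],[0,0,1.31,4,-289,-60,1],[0,0,1.31,4,-289,-65,1]]'; python3 -c "
from h import *
print(telemetry.get_obs()['joints'].round(3))"
```

```text
clock: 10.45
ee_pos: [451.8, -59.5, 249.3]
tool_rot: [0.416, 0.571, -0.416, 0.572]
force: [1.2, 0.4, -0.1]
width: 85.3
[ 0.489  0.111 -0.454  1.983  0.056  1.059  0.322]
clock: 11.45
ee_pos: [455.7, -347.6, 182.8]
tool_rot: [-0.018, 0.707, 0.019, 0.707]
force: [-0.8, 0.4, -0.5]
width: 85.5
[ 0.923  0.406 -0.409  1.782  0.188  0.993  2.062]
```

```bash
python3 -m inch '[[0,0,0.005,0,-14,-8,1],[0,0,0.005,0,-14,-8,1],[0,0,0.005,0,-14,-8,1]]'; python3 - <<'E'
from h import *
import pickle
o=telemetry.get_obs(); print(o['ee_pos'],o['tool_rot'],o['joints'].round(3))
for n in ['wrist']:
    c=optics.calibration(n); im,D=optics.grab_frame(n)
    pickle.dump((c,im,D),open(f'pics/{n}8.pkl','wb')); cv2.imwrite(f'pics/{n}8.png',im)
W=cloud(c,D).reshape(-1,3); B=W[(W[:,2]>88)&(W[:,2]<100)&(np.hypot(W[:,0]-456,W[:,1]+362)<50)]
print('block top',len(B),cv2.minAreaRect(B[:,:2].astype(np.float32)),np.median(B[:,2]))
for n in ['scene','side']:
    c,im,D=pickle.load(open(f'pics/{n}0.pkl','rb')); W=cloud(c,D).reshape(-1,3); B=W[(W[:,2]>88)&(W[:,2]<100)&(np.hypot(W[:,0]-456,W[:,1]+362)<50)]
    print(n,len(B),cv2.minAreaRect(B[:,:2].astype(np.float32)),np.median(B[:,2]))
E
```

```text
clock: 11.7
ee_pos: [455.9, -361.5, 175.5]
tool_rot: [-0.017, 0.707, 0.017, 0.707]
force: [-0.3, -0.1, 0.1]
width: 85.4
[ 455.92686981 -361.4933026   175.54170832] [-0.01679295  0.70693926  0.01676125  0.70687619] [ 0.931  0.428 -0.4    1.767  0.195  0.985  2.073]
block top 2520 ((452.8671569824219, -370.1999816894531), (43.92184066772461, 28.11600685119629), 15.620603561401367) 93.38109239443446
scene 133 ((454.960693359375, -366.38232421875), (47.76541519165039, 29.596773147583008), 14.830780982971191) 92.68082332008004
side 298 ((453.2298889160156, -369.8063049316406), (43.22641372680664, 27.84102439880371), 18.332996368408203) 93.05689048105523
```

View pics/wrist8.png

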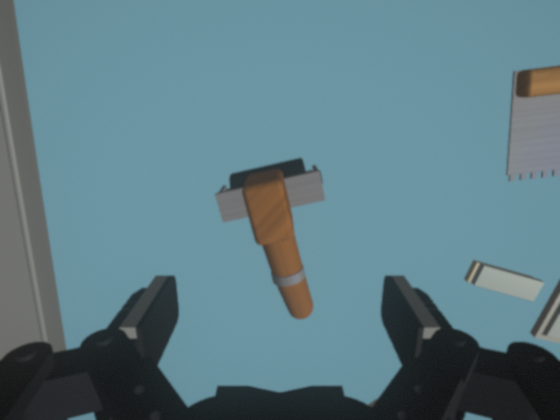

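```bash
python3 -m inch '[[0,0,0.11,-1.5,-4.5,-5,0.9],[0,0,0.225,-3,-8.7,-15,0.8],[0,0,0.225,-3,-8.7,-45,0.7],[0,0,0.225,-3,-8.7,-70,0.7],[0,0,0.225,-3,-8.7,-70,0.7],[0,0,0.225,-3,-8.7,-70,0.7]]'; python3 - <<'E'
from fit import *
import pickle
o=telemetry.get_obs(); R=Ro.from_quat(o['tool_rot']).as_matrix(); print(o['ee_pos'],'yaz',np.degrees(np.arctan2(R[1,1],R[0,1])),'x',R[:,0].round(3),o['joints'].round(3))
n='wrist'
c=optics.calibration(n); im,D=optics.grab_frame(n); cv2.imwrite('pics/wrist9.png',im)
W=cloud(c,D).reshape(-1,3); B=W[(W[:,2]>88)&(W[:,2]<98)&(np.hypot(W[:,0]-453,W[:,1]+370)<45)]
print('block top',len(B),cv2.minAreaRect(B[:,:2].astype(np.float32)),np.median(B[:,2]))
E
```

```text
clock: 12.25
ee_pos: [453.1, -369.2, 105.6]
tool_rot: [-0.097, 0.701, 0.098, 0.7]
force: [0.4, -0.6, 1.8]
width: 60.0
[ 453.10257058 -369.22866041  105.60991514] yaz 105.80934679755585 x [-0.001  0.001 -1.   ] [ 0.953  0.528 -0.416  1.808  0.271  0.863  2.256]
block top 4555 ((452.12969970703125, -370.3568115234375), (43.082496643066406, 28.100074768066406), 15.521910667419434) 93.30229802444667
```

View pics/wrist9.png

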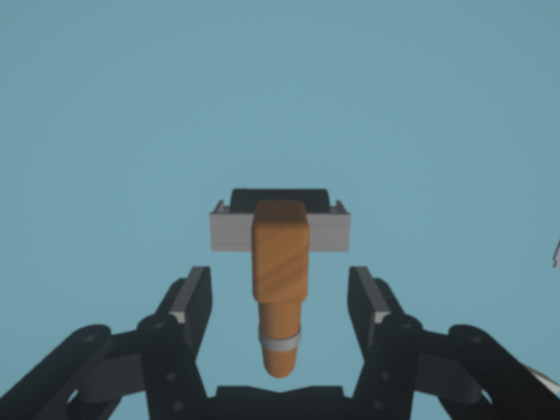

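```bash
python3 -m inch '[[0,0,0,-0.6,-1,-15,0.7],[0,0,0,-0.6,-1,-30,0.7],[0,0,0,-0.6,-1,-40,0.7],[0,0,0,-0.6,-1,-47,0.7],[0,0,0,-0.6,-1,-47,0.5],[0,0,0,-0.6,-1,-47,0.3],[0,0,0,-0.6,-1,-47,0.1],[0,0,0,-0.6,-1,-47,0],[0,0,0,-0.6,-1,-47,0],[0,0,0,-0.6,-1,-47,0],[0,0,0,-0.6,-1,-47,0]]'
```

```text
clock: 13.22
ee_pos: [452.9, -371.1, 59.1]
tool_rot: [-0.098, 0.7, 0.097, 0.701]
force: [-0.9, 0.9, 7.5]
width: 26.9
```

```bash
python3 -m inch '[[0,0,0,0,0,8,0],[0,0,0,0,0,25,0],[0,0,0,0,0,50,0],[0,0,-0.05,0,10,80,0],[0,0,-0.15,5,28,100,0],[0,0,-0.26,12,48,110,0],[0,0,-0.38,20,68,115,0],[0,0,-0.5,28,90,115,0],[0,0,-0.62,36,112,115,0],[0,0,-0.74,44,134,115,0],[0,0,-0.86,52,156,115,0],[0,0,-0.98,60,178,115,0]]'; python3 -c "
from fit import *
o=telemetry.get_obs(); R=Ro.from_quat(o['tool_rot']).as_matrix(); print(o['ee_pos'],'yaz',np.degrees(np.arctan2(R[1,1],R[0,1])),o['joints'].round(2))"
```

```text
clock: 14.22
ee_pos: [512.3, -191.7, 173.6]
tool_rot: [0.246, 0.663, -0.246, 0.663]
force: [-0.2, -0.7, -4.4]
width: 27.5
[ 512.28089134 -191.72591367  173.60989805] yaz 49.34614747382361 [ 0.56  0.36 -0.32  1.86  0.14  0.95  1.05]
```

```bash
python3 -m inch '[[0,0,-0.12,8,20,0,0],[0,0,-0.24,16,40,0,0],[0,0,-0.36,24,60,0,0],[0,0,-0.48,32,80,0,0],[0,0,-0.6,40,98,0,0],[0,0,-0.72,48,112,0,0],[0,0,-0.84,53,122,0,0],[0,0,-0.95,56.5,130,0,0],[0,0,-1.03,56.5,130,0,0],[0,0,-1.074,56.5,130,0,0],[0,0,-1.074,56.5,130,0,0],[0,0,-1.074,56.5,130,0,0]]'; python3 - <<'E'
from fit import *
import pickle
o=telemetry.get_obs(); R=Ro.from_quat(o['tool_rot']).as_matrix(); print(o['ee_pos'],'yaz',np.degrees(np.arctan2(R[1,1],R[0,1])),'x',R[:,0].round(3),o['joints'].round(3))
for n in ['wrist','scene','side']:
    c=optics.calibration(n); im,D=optics.grab_frame(n); cv2.imwrite(f'pics/{n}10.png',im); pickle.dump((c,im,D),open(f'pics/{n}10.pkl','wb'))
E
```

```text
clock: 15.22
ee_pos: [568.7, -62.8, 173.5]
tool_rot: [-0.548, -0.446, 0.549, -0.446]
force: [-0.1, 0.4, -5.0]
width: 27.5
[568.66406919 -62.84613207 173.45316286] yaz -11.741625710266039 x [-0.  0. -1.] [ 0.181  0.391 -0.156  1.8    0.072  0.957 -0.21 ]
```

View pics/wrist10.png

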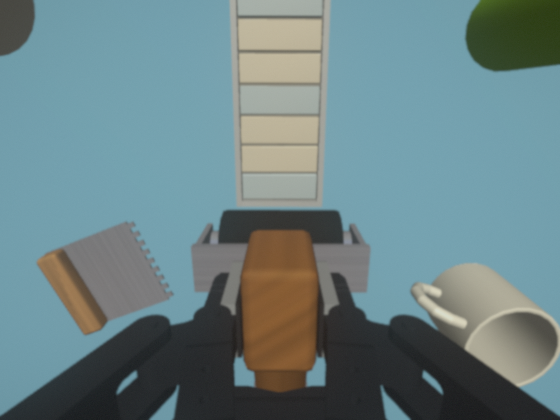

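View pics/side10.png

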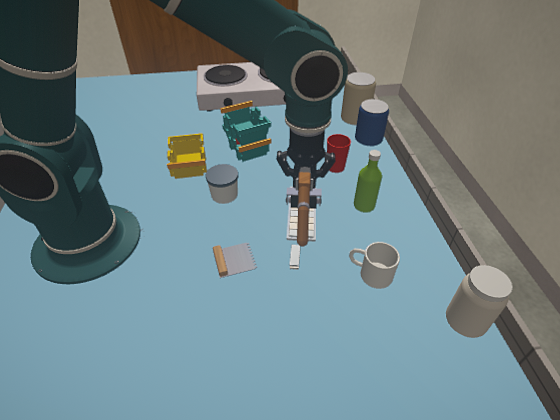

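```bash
python3 - <<'E'
from fit import *
import pickle
c,im,D=pickle.load(open('pics/wrist10.pkl','rb'))
for u,v in [(238,204),(323,204),(231,2),(329,2)]: print(u,v,plane(c,u,v,8).round(1))
W=cloud(c,D).reshape(-1,3); 
k=(np.hypot(W[:,0]-590,W[:,1]-30)<135)&(W[:,2]>5)&(W[:,2]<15); P=W[k][:,:2]
u=np.array([np.cos(np.radians(78.1)),np.sin(np.radians(78.1))]); n=np.array([-u[1],u[0]])
s=(P-[587.6,23.3])@u; t=(P-[587.6,23.3])@n
for lo in range(-100,110,20):
    m=(s>lo)&(s<lo+20)&(abs(t)<60)
    if m.sum()>30: print(lo,m.sum(),np.percentile(t[m],[1,99]).round(1),np.percentile(s[m],[1,99]).round(1))
# roller block top in the hand, wheel fork
B=W[(W[:,2]>195)&(W[:,2]<225)&(np.hypot(W[:,0]-569,W[:,1]+63)<45)]
print(len(B),cv2.minAreaRect(B[:,:2].astype(np.float32)),np.median(B[:,2]))
# fork top
B=W[(W[:,2]>155)&(W[:,2]<172)&(np.hypot(W[:,0]-569,W[:,1]+63)<60)]
print('fork',len(B),cv2.minAreaRect(B[:,:2].astype(np.float32)),np.median(B[:,2]))
for n in ['side','scene']:
    c,im,D=pickle.load(open(f'pics/{n}0.pkl','rb')); W=cloud(c,D).reshape(-1,3)
    for nm,x,y,z in [('cup',630,182,78)]:
        B=W[(W[:,2]>z-6)&(W[:,2]<z+5)&(np.hypot(W[:,0]-x,W[:,1]-y)<60)]; print(n,nm,cv2.minEnclosingCircle(B[:,:2].astype(np.float32)))
E
```

```text
238 204 [529.5 -69.3   8. ]
323 204 [605.2 -85.1   8. ]
231 2 [563.   90.1   8. ]
329 2 [637.1  74.6   8. ]
-100 1596 [-38.   38.9] [-99.  -80.4]
-80 1876 [-37.9  38.5] [-79.8 -60.1]
-60 1899 [-37.9  38.6] [-59.5 -40.5]
-40 2083 [-37.9  38.6] [-39.8 -20.1]
-20 2207 [-38.   38.7] [-19.4  -1.2]
0 2442 [-38.   38.6] [ 1.  19.9]
20 2446 [-38.1  38.6] [20.4 39.6]
40 2702 [-38.2  38.5] [40.2 59.8]
60 217 [-38.5  38.6] [60. 62.]
14069 ((571.9282836914062, -68.70430755615234), (84.63551330566406, 57.87221145629883), 2.47940993309021) 207.9488167566446
fork 3769 ((570.3916015625, -58.97287368774414), (34.43035125732422, 84.63858795166016), 78.20243072509766) 163.89968639573732
side cup ((627.5457763671875, 181.24746704101562), 37.22452163696289)
scene cup ((627.3912963867188, 181.99960327148438), 36.41493225097656)
```

The sheet frame is confirmed (centre 587.6, 23.3; axis 78.1°) and the roller lines up with it to within 0.1 mm and 0.1°. I will tilt it forward 0.15 rad and come down over tile 1.

```bash
python3 -m inch '[[-0.05,0.01,0,0,2,-10,0],[-0.1,0.021,0,1,4,-30,0],[-0.147,0.031,0,1.2,5.9,-55,0],[-0.147,0.031,0,1.2,5.9,-75,0],[-0.147,0.031,0,1.2,5.9,-88,0],[-0.147,0.031,0,1.2,5.9,-96,0],[-0.147,0.031,0,1.2,5.9,-98,0],[-0.147,0.031,0,1.2,5.9,-98,0]]'; cat > st.py <<'E'
from fit import *
o=telemetry.get_obs(); R=Ro.from_quat(o['tool_rot']).as_matrix()
u=np.array([np.cos(np.radians(78.1)),np.sin(np.radians(78.1))]); n=np.array([-u[1],u[0]])
d=o['ee_pos'][:2]-[587.6,23.3]; x=R[:,0]; tilt=np.degrees(np.arctan2(-(x[:2]@u),-x[2]))
print('t',o['clock'],'axle s %.1f t %.1f'%(d@u-39*np.sin(np.radians(tilt)),d@n),'bottom z %.1f'%(o['ee_pos'][2]-20-39*np.cos(np.radians(tilt))),'tilt %.1f'%tilt,'yaz %.1f'%np.degrees(np.arctan2(R[1,1],R[0,1])),'F',o['force'].round(1),'M',o['moment'].round(2))
E
python3 st.py
```

```text
clock: 16.03
ee_pos: [570.2, -57.7, 75.5]
tool_rot: [-0.506, -0.411, 0.589, -0.478]
force: [-0.2, -0.4, -3.7]
width: 27.5
t 16.0333 axle s -88.7 t 0.3 bottom z 16.9 tilt 8.6 yaz -11.9 F [-0.2 -0.4 -3.7] M [ 0.45 -0.09  0.03]
```

```bash
python3 -m inch '[[0,0,0,0,0,-3,0],[0,0,0,0,0,-5,0],[0,0,0,0,0,-6,0]]' | tail -3; python3 st.py; python3 -m inch '[[0,0,0,0,0,-0.8,0],[0,0,0,0,0,-1.5,0]]'|tail -3; python3 st.py
```

```text
tool_rot: [-0.506, -0.411, 0.589, -0.478]
force: [1.5, -0.2, -1.6]
width: 26.9
t 16.2833 axle s -88.2 t 0.2 bottom z 11.2 tilt 8.6 yaz -11.9 F [ 1.5 -0.2 -1.6] M [ 0.27 -0.2   0.03]
tool_rot: [-0.506, -0.411, 0.588, -0.478]
force: [-0.6, -0.1, 1.2]
width: 27.2
t 16.45 axle s -88.1 t 0.1 bottom z 9.8 tilt 8.6 yaz -11.9 F [-0.6 -0.1  1.2] M [0.16 0.12 0.02]
```

```bash
python3 -m inch '[[0,0,0,0,0,-0.8,0],[0,0,0,0,0,-1.2,0]]' | tail -2; python3 st.py; python3 -m inch '[[0,0,0,0,0,-0.6,0],[0,0,0,0,0,-1,0]]'|tail -2; python3 st.py
```

```text
force: [0.4, -1.4, 1.6]
width: 27.4
t 16.6167 axle s -88.0 t 0.2 bottom z 8.3 tilt 8.6 yaz -11.8 F [ 0.4 -1.4  1.6] M [ 0.22 -0.22 -0.02]
force: [-2.8, 1.0, 17.2]
width: 27.4
t 16.7833 axle s -88.0 t -0.0 bottom z 7.7 tilt 8.6 yaz -11.8 F [-2.8  1.  17.2] M [-0.21  0.94 -0.09]
```

```bash
python3 -m inch '[[0,0,0,0.3,1.5,0.2,0],[0,0,0,0.8,3.9,0.2,0],[0,0,0,1.3,6.4,0.2,0],[0,0,0,1.9,8.8,0.2,0],[0,0,0,2.4,11.3,0.2,0],[0,0,0,2.9,13.7,0.2,0]]' | tail -2; python3 st.py
```

```text
force: [-1.3, -1.4, 10.2]
width: 27.5
t 17.2833 axle s -74.4 t 0.2 bottom z 7.8 tilt 8.6 yaz -11.9 F [-1.3 -1.4 10.2] M [-0.43  0.59  0.05]
```

```bash
python3 -m inch '[[0,0,0,0.5,2.4,0,0],[0,0,0,1,4.9,0,0],[0,0,0,1.5,7.3,0,0],[0,0,0,2.1,9.8,0,0],[0,0,0,2.6,12.2,0,0],[0,0,0,3.1,14.7,0,0]]' | tail -2; python3 st.py
```

```text
force: [-1.6, 0.1, 9.9]
width: 27.1
t 17.7833 axle s -58.9 t 0.2 bottom z 7.9 tilt 8.6 yaz -11.8 F [-1.6  0.1  9.9] M [-0.1   0.71  0.04]
```

```bash
python3 -m inch '[[0,0,0,0.5,2.4,-0.1,0],[0,0,0,1,4.9,-0.1,0],[0,0,0,1.5,7.3,-0.1,0],[0,0,0,2.1,9.8,-0.1,0],[0,0,0,2.6,12.2,-0.1,0],[0,0,0,3.1,14.7,-0.1,0],[0,0,0,3.6,17.1,-0.1,0],[0,0,0,4.1,19.6,-0.1,0],[0,0,0,4.6,22,-0.1,0],[0,0,0,5.2,24.5,-0.1,0]]' | tail -2; python3 st.py; python3 - <<'E'
from h import *
im,D=optics.grab_frame('side'); cv2.imwrite('pics/side11.png',cv2.resize(im[120:280,220:400],None,fx=4,fy=4,interpolation=cv2.INTER_CUBIC))
E
```

```text
force: [-4.2, -0.2, 13.2]
width: 27.5
t 18.6167 axle s -33.9 t 0.3 bottom z 7.8 tilt 8.6 yaz -11.8 F [-4.2 -0.2 13.2] M [-0.13  1.17 -0.07]
```

View pics/side11.png

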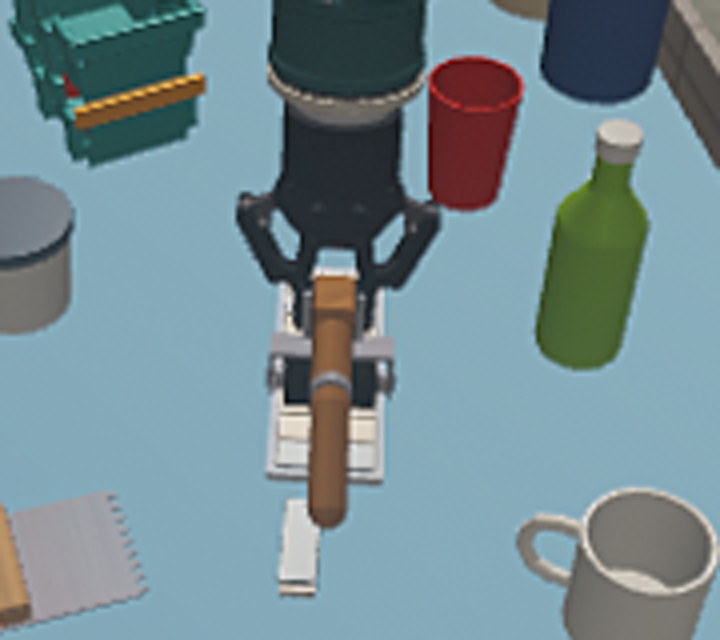

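```bash
python3 -m inch '[[0,0,0,0.6,2.4,0,0],[0,0,0,1.1,4.9,0,0],[0,0,0,1.6,7.3,0,0],[0,0,0,2.2,9.8,0,0],[0,0,0,2.7,12.2,0,0],[0,0,0,3.2,14.7,0,0],[0,0,0,3.7,17.1,0,0],[0,0,0,4.2,19.6,0,0],[0,0,0,4.7,22,0,0],[0,0,0,5.3,24.5,0,0]]' | tail -2; python3 st.py
```

```text
force: [-3.9, 0.3, 12.7]
width: 27.3
t 19.5 axle s -8.8 t 0.3 bottom z 7.8 tilt 8.6 yaz -11.9 F [-3.9  0.3 12.7] M [-0.12  1.43 -0.14]
```

```bash
python3 -m inch '[[0,0,0,0.6,2.4,0,0],[0,0,0,1.1,4.9,0,0],[0,0,0,1.6,7.3,0,0],[0,0,0,2.2,9.8,0,0],[0,0,0,2.7,12.2,0,0],[0,0,0,3.2,14.7,0,0],[0,0,0,3.7,17.1,0,0],[0,0,0,4.2,19.6,0,0],[0,0,0,4.7,22,0,0],[0,0,0,5.3,24.5,0,0]]' | tail -2; python3 st.py
```

```text
force: [-5.5, -2.5, 14.2]
width: 27.0
t 20.3333 axle s 16.3 t 0.4 bottom z 7.8 tilt 8.6 yaz -11.9 F [-5.5 -2.5 14.2] M [-0.89  1.77 -0.12]
```

```bash
python3 -m inch '[[0,0,0,0.3,2.4,0,0],[0,0,0,0.7,4.9,0,0],[0,0,0,1.2,7.3,0,0],[0,0,0,1.7,9.8,0,0],[0,0,0,2.2,12.2,0,0],[0,0,0,2.7,14.7,0,0],[0,0,0,3.2,17.1,0,0],[0,0,0,3.7,19.6,0,0],[0,0,0,4.2,22,0,0],[0,0,0,4.7,24.5,0,0]]' | tail -2; python3 st.py
```

```text
force: [-3.1, -3.2, 12.3]
width: 27.2
t 21.1667 axle s 41.2 t 0.5 bottom z 7.8 tilt 8.6 yaz -11.9 F [-3.1 -3.2 12.3] M [-1.12  1.12 -0.03]
```

```bash
python3 -m inch '[[0,0,0,0.4,2.4,0,0],[0,0,0,0.9,4.9,0,0],[0,0,0,1.4,7.3,0,0],[0,0,0,1.9,9.8,0,0],[0,0,0,2.4,12.2,0,0],[0,0,0,2.9,14.7,0,0],[0,0,0,3.4,17.1,0,0],[0,0,0,3.9,19.6,0,0],[0,0,0,4.4,22,0,0],[0,0,0,4.9,24.5,0,0]]' | tail -2; python3 st.py
```

```text
force: [-3.2, -3.1, 11.8]
width: 27.6
t 22.0 axle s 66.1 t 0.7 bottom z 7.8 tilt 8.6 yaz -11.9 F [-3.2 -3.1 11.8] M [-1.1   0.98  0.  ]
```

```bash
python3 -m inch '[[0,0,0,0.4,2.4,0,0],[0,0,0,0.9,4.9,0,0],[0,0,0,1.4,7.3,0,0],[0,0,0,1.9,9.8,0,0],[0,0,0,2.4,12.2,0,0],[0,0,0,2.9,14.7,0,0],[0,0,0,3.4,17.1,-0.1,0],[0,0,0,3.9,19.2,-0.1,0],[0,0,0,4.2,20.5,-0.2,0],[0,0,0,4.2,20.5,-0.2,0]]' | tail -2; python3 st.py;  python3 - <<'E'
from h import *
import pickle
for n,(a,b,e,f) in [('side',(120,280,220,400)),('scene',(180,320,210,390))]:
    c=optics.calibration(n); im,D=optics.grab_frame(n); cv2.imwrite(f'pics/{n}12.png',cv2.resize(im[a:b,e:f],None,fx=4,fy=4,interpolation=cv2.INTER_CUBIC)); pickle.dump((c,im,D),open(f'pics/{n}12.pkl','wb'))
E
```

```text
force: [-1.8, 1.5, 13.6]
width: 26.9
t 22.8333 axle s 87.7 t 0.8 bottom z 7.8 tilt 8.6 yaz -11.8 F [-1.8  1.5 13.6] M [ 0.07  0.99 -0.09]
```

View pics/side12.png

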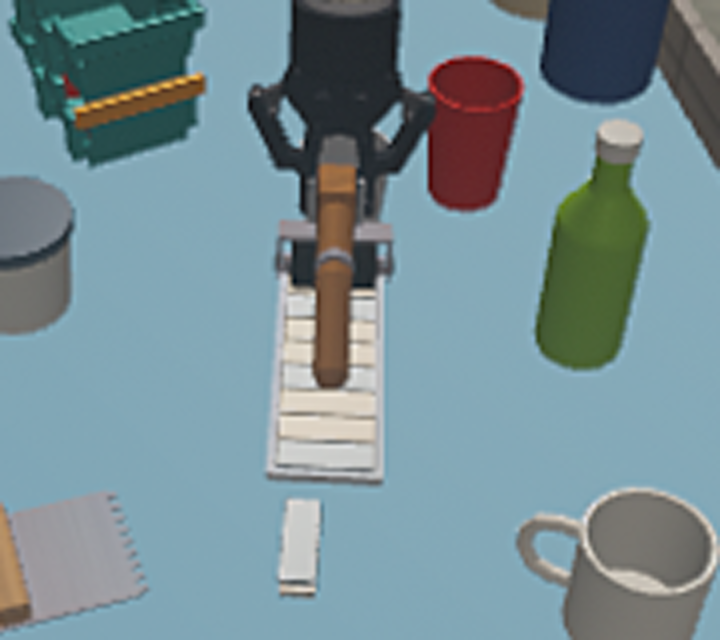

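View pics/scene12.png

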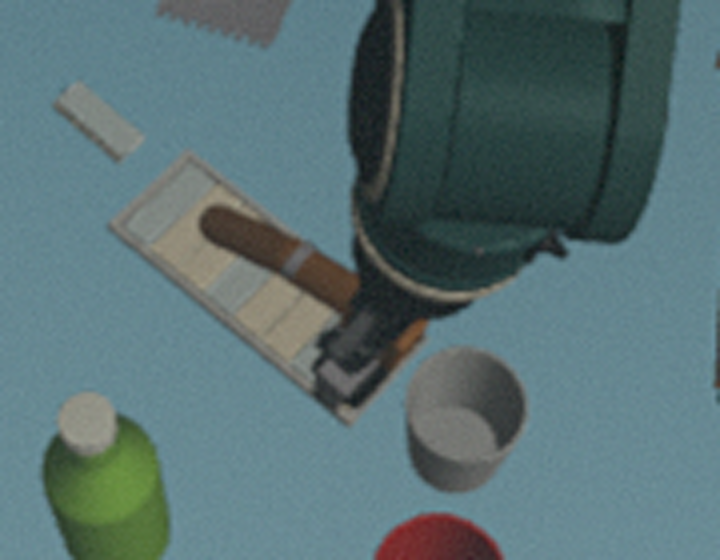

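All tiles behind the roller look flush in both views. I will roll back to tile 1 with the same pressure as insurance, which also takes me towards the set-down spot.

```bash
python3 -m inch '[[0,0,0,-0.4,-2,0,0],[0,0,0,-1.1,-5.9,0,0],[0,0,0,-1.9,-9.8,0,0],[0,0,0,-2.7,-13.7,0,0],[0,0,0,-3.5,-17.6,0,0],[0,0,0,-4.3,-21.5,0,0],[0,0,0,-5.1,-25.4,0,0],[0,0,0,-5.9,-29.4,0,0],[0,0,0,-6.7,-33.3,0,0],[0,0,0,-7.5,-37.2,0,0],[0,0,0,-8.3,-41.1,0,0],[0,0,0,-9.1,-45,0,0]]' | tail -2; python3 st.py
```

```text
force: [-4.3, 0.7, 14.9]
width: 27.4
t 23.9333 axle s 41.4 t 0.6 bottom z 7.8 tilt 8.6 yaz -11.8 F [-4.3  0.7 14.9] M [ 0.18  1.23 -0.27]
```

```bash
python3 -m inch '[[0,0,0,-0.8,-3.9,0,0],[0,0,0,-1.6,-7.8,0,0],[0,0,0,-2.4,-11.8,0,0],[0,0,0,-3.3,-15.7,0,0],[0,0,0,-4.1,-19.6,0,0],[0,0,0,-4.9,-23.5,0,0],[0,0,0,-5.7,-27.4,0,0],[0,0,0,-6.6,-31.3,0,0],[0,0,0,-7.4,-35.3,0,0],[0,0,0,-8.2,-39.2,0,0],[0,0,0,-9,-43.1,0,0]]' | tail -2; python3 st.py
```

```text
force: [-4.2, 2.1, 15.3]
width: 27.0
t 24.85 axle s -2.7 t 0.4 bottom z 7.8 tilt 8.6 yaz -11.9 F [-4.2  2.1 15.3] M [ 0.11  1.23 -0.22]
```

```bash
python3 -m inch '[[0,0,0,-0.8,-3.9,0,0],[0,0,0,-1.6,-7.8,0,0],[0,0,0,-2.4,-11.8,0,0],[0,0,0,-3.3,-15.7,0,0],[0,0,0,-4.1,-19.6,0,0],[0,0,0,-4.9,-23.5,0,0],[0,0,0,-5.7,-27.4,0,0],[0,0,0,-6.6,-31.3,0,0],[0,0,0,-7.4,-35.3,0,0],[0,0,0,-8.2,-39.2,0,0],[0,0,0,-9,-43.1,0,0]]' | tail -2; python3 st.py
```

```text
force: [-2.5, 0.7, 14.5]
width: 27.0
t 25.7667 axle s -46.9 t 0.3 bottom z 7.7 tilt 8.6 yaz -11.9 F [-2.5  0.7 14.5] M [ 0.09  0.98 -0.21]
```

```bash
python3 -m inch '[[0,0,0,-0.8,-3.9,0,0],[0,0,0,-1.6,-7.8,0,0],[0,0,0,-2.4,-11.8,0,0],[0,0,0,-3.3,-15.7,0,0],[0,0,0,-4.1,-19.6,0,0],[0,0,0,-4.9,-23.5,0,0],[0,0,0,-5.7,-27.4,0,0],[0,0,0,-6.6,-31.3,0,0],[0,0,0,-7.4,-35.3,0,0],[0,0,0,-8.2,-39.2,0,0],[0,0,0,-8.8,-42,0,0],[0,0,0,-8.8,-42,0,0]]' | tail -2; python3 st.py; python3 -m inch '[[0,0,0,0,0,1,0],[0,0,0,0,0,4,0],[0,0,0,0,0,12,0],[0,0,0,0,0,28,0],[0,0,0,0,0,50,0],[0,0,0,0,0,70,0],[0,0,0,-2,-20,85,0],[0,0,0,-6,-45,95,0],[0,0,0,-10,-60,95,0],[0,0,0,-10,-60,95,0]]'; python3 st.py; python3 - <<'E'
from fit import *
import pickle
n='wrist'; c=optics.calibration(n); im,D=optics.grab_frame(n); cv2.imwrite('pics/wrist13.png',im); pickle.dump((c,im,D),open('pics/wrist13.pkl','wb'))
n='side'; c=optics.calibration(n); im,D=optics.grab_frame(n); cv2.imwrite('pics/side13.png',im); pickle.dump((c,im,D),open('pics/side13.pkl','wb'))
u=np.array([np.cos(np.radians(78.1)),np.sin(np.radians(78.1))]); nn=np.array([-u[1],u[0]])
for f in ['wrist10','wrist13','side2','side13']:
    c,im,D=pickle.load(open(f'pics/{f}.pkl','rb')); W=cloud(c,D).reshape(-1,3); d=W[:,:2]-[587.6,23.3]; s=d@u; t=d@nn
    if 'side' in f: t=t
    trim=W[(np.abs(np.abs(t)-36)<1.5)&(np.abs(s)<100)&(W[:,2]>3)&(W[:,2]<14)]
    # local plane reference from counter
    g=(np.abs(np.abs(t)-50)<6)&(np.abs(s)<100)&(np.abs(W[:,2])<8); A=np.c_[s[g],t[g],np.ones(g.sum())]; k=np.linalg.lstsq(A,W[g,2],rcond=None)[0]
    z=W[:,2]-(s*k[0]+t*k[1]+k[2])
    print(f,'trim',np.median(z[(np.abs(np.abs(t)-36)<1.5)&(np.abs(s)<100)]).round(2),[ (np.median(z[m]).round(2),int(m.sum())) for x in [-85.8,-61.2,-36.8,-12.2,12.2,36.8,61.2,85.8] for m in [(np.abs(s-x)<9)&(np.abs(t)<28)&(z>2)&(z<16)] if m.sum()>5])
E
```

```text
force: [-3.9, 0.9, 13.8]
width: 27.1
t 26.7667 axle s -90.6 t 0.2 bottom z 7.8 tilt 8.6 yaz -11.9 F [-3.9  0.9 13.8] M [-0.21  1.18 -0.22]
clock: 27.6
ee_pos: [558.9, -122.7, 161.5]
tool_rot: [-0.507, -0.409, 0.59, -0.477]
force: [-0.5, -1.1, -4.7]
width: 27.3
t 27.6 axle s -154.7 t -2.0 bottom z 103.0 tilt 8.7 yaz -12.1 F [-0.5 -1.1 -4.7] M [ 0.37 -0.08 -0.01]
wrist10 trim 221.27 [(np.float64(10.94), 1254), (np.float64(10.98), 1341), (np.float64(11.04), 1444), (np.float64(11.05), 1556), (np.float64(11.02), 1660), (np.float64(11.05), 1794), (np.float64(10.93), 971)]
wrist13 trim 7.83 [(np.float64(8.04), 1825), (np.float64(8.01), 2041), (np.float64(7.91), 2298)]
side2 trim 203.96 [(np.float64(10.96), 107), (np.float64(10.79), 102), (np.float64(11.36), 99), (np.float64(11.12), 84), (np.float64(11.2), 89), (np.float64(11.06), 84), (np.float64(11.45), 82), (np.float64(10.63), 80)]
side13 trim 7.89 [(np.float64(7.8), 39), (np.float64(8.28), 33)]
```

View pics/wrist13.png

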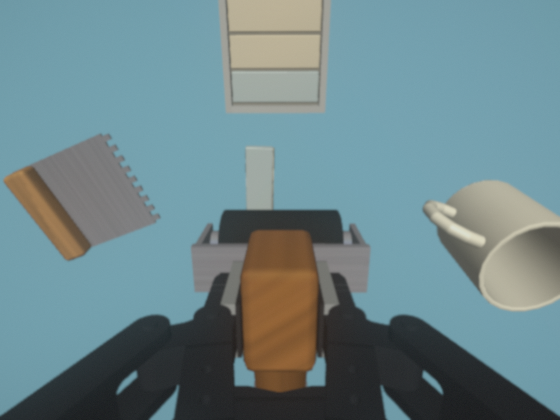

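View pics/side13.png

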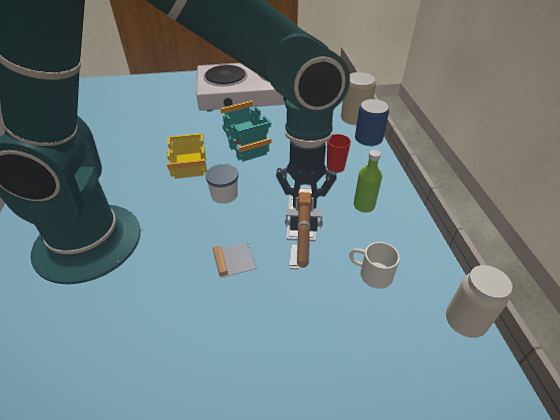

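Wrist depth shows tiles 1 to 3 at about 8.0 mm (they were 11.0) with the trim at 7.8. I will now put the roller down on the bare counter near (490,-300).

```bash
python3 -m inch '[[0,0,0,-5,-12,0,0],[0,0,0,-13,-32,0,0],[0.04,-0.008,0,-22,-55,0,0],[0.08,-0.016,0,-31,-79,0,0],[0.12,-0.025,0,-40,-103,-5,0],[0.148,-0.031,0,-49,-127,-15,0],[0.148,-0.031,0,-57,-148,-30,0],[0.148,-0.031,0,-64,-166,-50,0],[0.148,-0.031,0,-69,-177,-70,0],[0.148,-0.031,0,-69,-177,-85,0],[0.148,-0.031,0,-69,-177,-90,0],[0.148,-0.031,0,-69,-177,-90,0]]'; python3 st.py; python3 - <<'E'
from fit import *
import pickle
for n in ['side','scene']:
    c=optics.calibration(n); im,D=optics.grab_frame(n); cv2.imwrite(f'pics/{n}14.png',im); pickle.dump((c,im,D),open(f'pics/{n}14.pkl','wb'))
u=np.array([np.cos(np.radians(78.1)),np.sin(np.radians(78.1))]); nn=np.array([-u[1],u[0]])
for f in ['scene14','side14']:
    c,im,D=pickle.load(open(f'pics/{f}.pkl','rb')); W=cloud(c,D).reshape(-1,3); d=W[:,:2]-[587.6,23.3]-([0.5,2.5] if 'scene' in f else [-.5,0]); s=d@u; t=d@nn
    g=(np.abs(np.abs(t)-50)<6)&(np.abs(s)<100)&(np.abs(W[:,2])<8); A=np.c_[s[g],t[g],np.ones(g.sum())]; k=np.linalg.lstsq(A,W[g,2],rcond=None)[0]
    z=W[:,2]-(s*k[0]+t*k[1]+k[2])
    print(f,'trim',np.median(z[(np.abs(np.abs(t)-36)<1.5)&(np.abs(s)<100)]).round(2),[ (np.median(z[m]).round(2),int(m.sum())) for x in [-85.8,-61.2,-36.8,-12.2,12.2,36.8,61.2,85.8] for m in [(np.abs(s-x)<9)&(np.abs(t)<28)&(z>2)&(z<16)] if m.sum()>5])
E
```

```text
clock: 28.7
ee_pos: [490.5, -294.7, 69.3]
tool_rot: [0.549, 0.447, -0.549, 0.445]
force: [0.2, 0.1, -3.7]
width: 27.3
t 28.7 axle s -331.1 t 29.5 bottom z 10.3 tilt -0.1 yaz -11.8 F [ 0.2  0.1 -3.7] M [0.16 0.01 0.03]
scene14 trim 6.19 [(np.float64(7.98), 125), (np.float64(8.04), 126), (np.float64(7.88), 133), (np.float64(8.23), 125), (np.float64(7.75), 134), (np.float64(7.51), 143), (np.float64(7.84), 141), (np.float64(7.77), 141)]
side14 trim 7.6 []
```

View pics/side14.png

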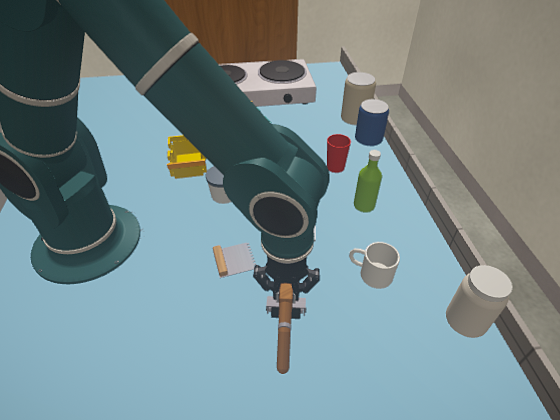

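All eight tiles read about 8 mm. I will lower the roller.

```bash
python3 -m inch '[[0,0,0,0,0,-4,0],[0,0,0,0,0,-7,0],[0,0,0,0,0,-8.5,0],[0,0,0,0,0,-8.5,0]]'|tail -2; python3 st.py; python3 -m inch '[[0,0,0,0,0,-1,0],[0,0,0,0,0,-1.5,0],[0,0,0,0,0,-1.5,0]]'|tail -2; python3 st.py
```

```text
force: [0.2, -0.5, -3.9]
width: 27.0
t 29.1333 axle s -332.0 t 29.0 bottom z 2.9 tilt -0.1 yaz -11.8 F [ 0.2 -0.5 -3.9] M [ 0.18 -0.01  0.02]
force: [0.3, 0.5, -4.3]
width: 27.1
t 29.3833 axle s -332.2 t 28.9 bottom z 1.5 tilt -0.1 yaz -11.8 F [ 0.3  0.5 -4.3] M [ 0.18 -0.01 -0.03]
```

```bash
python3 -m inch '[[0,0,0,0,0,-0.7,0],[0,0,0,0,0,-1.2,0],[0,0,0,0,0,-1.2,0]]'|tail -2; python3 st.py; python3 -m inch '[[0,0,0,0,0,-0.4,0],[0,0,0,0,0,-0.4,0]]'|tail -2; python3 st.py; python3 - <<'E'
from h import *
im,D=optics.grab_frame('side'); cv2.imwrite('pics/side15.png',cv2.resize(im[240:400,200:380],None,fx=4,fy=4,interpolation=cv2.INTER_CUBIC))
E
```

```text
force: [-0.1, -0.9, -3.4]
width: 27.4
t 29.6333 axle s -332.4 t 28.8 bottom z 0.3 tilt -0.0 yaz -11.9 F [-0.1 -0.9 -3.4] M [-0.36  0.13 -0.01]
force: [-2.0, -0.8, 2.0]
width: 26.9
t 29.8 axle s -332.5 t 28.7 bottom z 0.2 tilt -0.0 yaz -11.9 F [-2.  -0.8  2. ] M [-0.44  0.42  0.02]
```

View pics/side15.png

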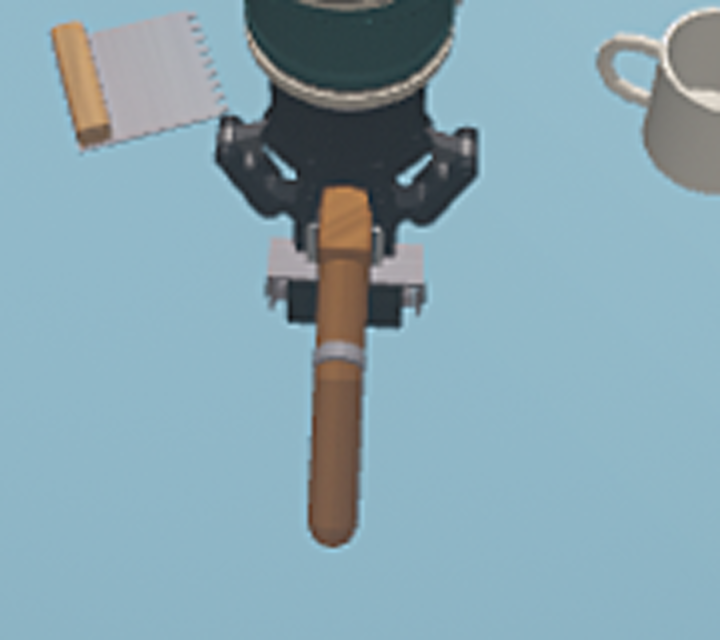

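```bash
python3 -m inch '[[0,0,0,0,0,0.3,0.2],[0,0,0,0,0,0.3,0.4],[0,0,0,0,0,0.3,0.6],[0,0,0,0,0,0.3,0.6],[0,0,0,0,0,0.3,0.6],[0,0,0,0,0,10,0.6],[0,0,0,0,0,25,0.6],[0,0,0,0,0,50,0.6],[0,0,0,0,0,80,0.6],[0,0,0,0,0,110,0.6],[0,0,0,0,0,140,0.6],[0,0,0,0,0,150,0.6]]';  python3 - <<'E'
from fit import *
import pickle
for n in ['wrist','side','scene']:
    c=optics.calibration(n); im,D=optics.grab_frame(n); cv2.imwrite(f'pics/{n}16.png',im); pickle.dump((c,im,D),open(f'pics/{n}16.pkl','wb'))
c,im,D=pickle.load(open('pics/wrist16.pkl','rb')); W=cloud(c,D).reshape(-1,3)
B=W[(W[:,2]>88)&(W[:,2]<98)&(np.hypot(W[:,0]-490,W[:,1]+300)<50)]
print('block top',len(B),cv2.minAreaRect(B[:,:2].astype(np.float32)),np.median(B[:,2]))
E
```

```text
clock: 30.85
ee_pos: [492.0, -296.5, 214.0]
tool_rot: [0.55, 0.444, -0.548, 0.447]
force: [-0.2, -1.0, 0.3]
width: 51.2
block top 1909 ((492.0348205566406, -296.13592529296875), (44.483253479003906, 27.733339309692383), 77.08219146728516) 93.34377825361355
```

View pics/wrist16.png

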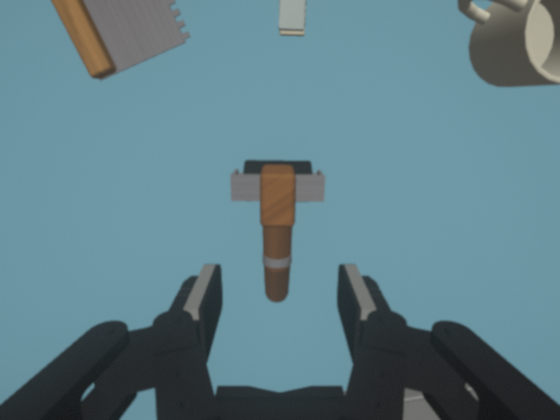

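View pics/scene16.png

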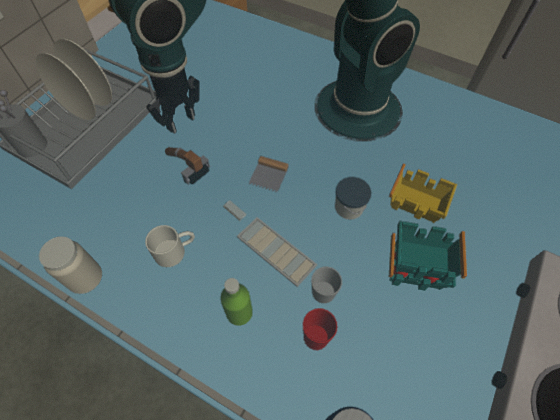

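View pics/side16.png

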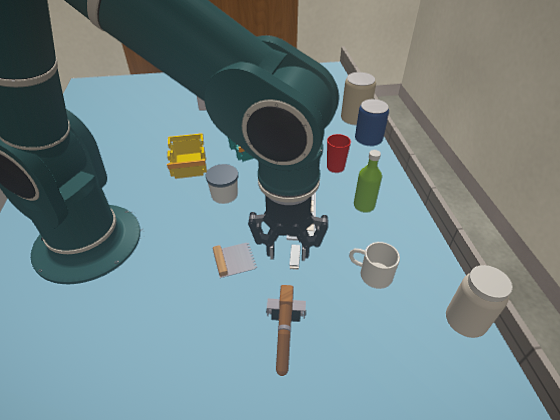

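```bash
python3 - <<'E'
from fit import *
import pickle
c,im,D=pickle.load(open('pics/wrist16.pkl','rb')); W=cloud(c,D).reshape(-1,3)
B=W[(W[:,2]>90)&(W[:,2]<97)&(np.hypot(W[:,0]-492,W[:,1]+296)<26)]
h=np.array([np.cos(np.radians(77.1)),np.sin(np.radians(77.1))]); s=(B[:,:2]-[492,-296])@h
print('block slope deg',np.degrees(np.polyfit(s,B[:,2],1)[0]))
# handle profile
for n in ['wrist16','wrist8']:
    c,im,D=pickle.load(open(f'pics/{n}.pkl','rb')); W=cloud(c,D).reshape(-1,3)
    o,a=(([492,-296]),77.1) if '16' in n else ([452.9,-370.2],195.6)
    h=np.array([np.cos(np.radians(a)),np.sin(np.radians(a))]); d=W[:,:2]-o; s=d@h; t=d@[-h[1],h[0]]
    print(n,[(x,np.percentile(W[(abs(s-x)<3)&(abs(t)<6),2],90).round(1)) for x in (-15,15,-50,-80,-110,-125)])
c,i0,D0=pickle.load(open('pics/scene0.pkl','rb')); _,i1,D1=pickle.load(open('pics/scene16.pkl','rb'))
A=cloud(c,D0); Bc=cloud(c,D1)
for nm,x,y,zt in [('cup',628,182,78),('tumbler',736,216,105),('mug',730,-210,80),('tub',370,134,82),('spare',540,-130,14),('spreader',352,-120,12),('soap',776,34,190)]:
    r=[]
    for C in (A,Bc):
        P=C.reshape(-1,3); P=P[(np.hypot(P[:,0]-x,P[:,1]-y)<62)&(P[:,2]>max(6,zt*.8))&(P[:,2]<zt+10)]; r.append(np.r_[P.mean(0)[:2],len(P)].round(1))
    print(nm,*r)
E
python3 stk.py 16 [433,428,114] scene
```

```text
block slope deg -0.47415673121053414
wrist16 [(-15, np.float64(94.4)), (15, np.float64(94.5)), (-50, np.float64(75.2)), (-80, np.float64(60.8)), (-110, np.float64(40.1)), (-125, np.float64(28.9))]
wrist8 [(-15, np.float64(94.6)), (15, np.float64(94.5)), (-50, np.float64(75.1)), (-80, np.float64(61.4)), (-110, np.float64(39.9)), (-125, np.float64(29.4))]
cup [623.2 181.3 269. ] [622.6 181.4 270. ]
tumbler [730.  215.3 343. ] [729.9 215.5 336. ]
mug [ 727.1 -210.5  390. ] [ 726.9 -210.1  388. ]
tub [374.4 134.6 917. ] [374.4 134.5 913. ]
spare [ 538.9 -130.6  178. ] [ 539.  -129.8  180. ]
spreader [ 351.8 -120.   185. ] [ 351.6 -119.1  195. ]
soap [774.9  33.2 233. ] [774.9  33.1 232. ]
scene TOP 525 3.37 o [458.8 359.8  62.6] yaw 108.83 pit -0.16 roll 0.28
   LOW 339 3.77 o [472.  363.7   0.7] yaw -71.03 pit 0.06 roll 0.72 move [13.2  3.9]
```

The handle profile matches the one measured at the start, so the roller stands on its wheel and heel. No other object has moved, and the stack is level at z 62.6.

```bash
python3 -c "
from h import *
print(telemetry.get_obs()['qvel'].round(3)); print(bot.hand_in())"
```

```text
[-0.001  0.032  0.001  0.03  -0.001 -0.013 -0.   ]
the job is handed in; nothing more can be done
None
```

The job is done and handed in at about 31 s of the 72 s allowed.

- **Stacking:** I stacked the teal bin half-turned on the tomato bin, with its ochre end over the other's plain end. The last scene fit puts its origin at z 62.6 mm (62 expected), level, with the heading opposite to the lower bin's.
- **Rolling:** I rolled the sheet from tile 1 to tile 8 and back at roughly 14 to 21 N, going by the readings at the end of each move. All eight tiles then read 7.5 to 8.2 mm in the scene camera's depth, down from about 11 mm. The wrist camera confirmed tiles 1 to 3 at 8.0 mm.
- **Set-down:** The roller stands released near (492, -296). Its block and handle heights match the starting profile, so it is on its wheel and heel. The other objects that I compared moved less than 1 mm.

**Checks that disagreed:**
- The fits of the lower bin after stacking were unreliable because the upper bin hides it, so its position is its fit from before stacking.
- The side camera put the stacked bin about 4 mm lower than the scene camera did. That is close to the offset between the two cameras elsewhere.
- The last side views could not check tiles 3 to 8, because the arm blocked them.

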